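# Line up a castle nut on an instrument pivot and pin it

### The job

Tighten the brass castle nut on the pivot stand (clockwise from above) until its next slot, the one between the yellow-painted teeth, lines up with the hole across the spindle, then push the blue-handled locking pin from the front through that slot and the hole until its shoulder is fully home against the nut, and let go. Feel the pin in gently without forcing it, and leave the other things on the table where they are.

Things in the scene. Friction and masses are not known exactly. Their poses are not given: they have to be found in the camera images.
- stand: white cast pivot stand fixed to the table: slab 140 x 120 x 36 mm with a round boss 54 mm across, flat top 70 mm above the table. Origin: on the table, on the spindle's axis; z up; its -x side is the front, facing the robot. A fixed upright steel spindle, 26 mm diameter, rises from the boss to 112 mm above the table
- hole_centre (a point): point on the spindle's axis 98 mm above the table where the level cross hole (8.0 mm wide, 8.4 mm high, right through) crosses it. Axes are the stand's, NOT the hole's: from above, the hole points up to 0.5 rad either way of the stand's x axis, new each time, unmeasured. Find it by feel with the pin, or by eye: a 3 mm red line on the spindle's end face lies right above the hole
- nut: brass castle nut on the spindle, 44 mm across flats: hexagon from 70 to 90 mm above the table, crown 42 mm across from 90 to 106 mm. Origin on the spindle's axis 70 mm above the table; z up; -x points out through the marked slot. Turns about z without rising, even drag about 0.04 N m, stays where left; clockwise from above tightens
- nut_slot (a point): mouth of the nut's marked slot (yellow paint on the teeth beside it), 20.5 mm out from the axis, 98 mm above the table; turns with the nut. It is one of six slots 9 mm wide, open at the top, bottoms at 90 mm, each over the middle of a flat. At the start it is 0.25 to 0.98 rad short of the hole's front mouth: the next to line up there when tightening
- pin: loose locking pin, about 90 g, standing upright. Origin: centre under its foot; z up, x along the shank to the tip. Dark steel foot 6 mm thick, x from -22 to 18 mm, 28 mm wide. Blue grip plate x from -15 to 7 mm, 10 mm thick in y, z from 6 to 52 mm. Blue boss 10 mm diameter on to x = 20, 14 mm collar to x = 26 mm, steel shank 6 mm diameter to x = 74 mm; all on one axis at z = 24 mm
- pin_shoulder (a point): centre of the collar's front face, the shoulder, where the pin's shank begins (x = 26, z = 24 mm on the pin). Fully home, the shoulder bears on the nut's crown, 20.5 mm from the spindle's axis
- pin_tip (a point): tip of the pin's shank (x = 74, z = 24 mm on the pin), the last 1 mm chamfered to 4.8 mm diameter. Fully home it has passed through the spindle and shows about 7 mm beyond the far side of the crown
- drops: bystander: white dropper bottle with blue cap, 30 mm diameter, 70 mm tall; origin under its centre
- wrench: bystander: steel wrench 170 mm long lying along its x axis
- screwdriver: bystander: screwdriver 170 mm long lying along its x axis
- washer: bystander: flat steel washer, 44 mm outside, 4 mm thick; origin under its centre
- spare_nut: bystander: dark plain hexagon nut, 34 mm across flats, 16 mm high; origin under its centre
- prism: bystander: small clear measuring prism, a cone 24 mm wide and 30 mm high; origin under its centre
- jar: bystander: closed green glass jar, 70 mm diameter, 90 mm tall; origin under its centre
Things that resemble listed ones, but are neither listed nor needed, are in the scene too. Of the things that look like the pin, take the one that is farthest from the robot's base at the start.

How it is judged:
By the outcome, as a careful person would: the job done as asked, in the order asked, and still so for the second after the job is handed in, with the robot touching nothing.
It also fails if it takes over 72 s, if anything falls off the work surface, if the arm or the gripper's body presses on something with over 40 N, if the wrist force passes 120 N, or if a joint passes its speed limit or range.

### The arm

A 6-joint arm with a two-finger parallel gripper is mounted at the origin on the work surface. World frame = base frame: x ahead of the robot, y to its left, z up, the work surface at z = 0. Lengths are in mm, angles in degrees, forces in N, time in s.
With the tool pointing down it reaches from about 350 to 850 mm from the base axis. Payload 8.1 kg.
Tool frame: the origin (TCP) lies on the front face of the gripper's body, between the roots of the fingers; the fingertips stand r.finger_overhang ahead of it and the grasp point (between the pads) lies 54 mm ahead of it (r.finger_overhang is the distance from the TCP to the fingertips, in mm); y points along the fingers, z is the direction in which the jaws open and shut, and the axes are right-handed (so a half turn about y gives the same grasp; the last joint's range is limited). The gripper opens to 85 mm and grips with 20 to 120 N. Pads are 22 mm wide; open, the fingers measure 114 mm over their backs; the gripper's body (76 mm by 85 mm) begins 54 mm behind the grasp point. The pads swing forward as they close: fully open they stand 13 mm farther back than shut.
Start: joints at [-70.096, 7.471, 85.268, -0, 87.261, -4.893], TCP at [251.669, -544.673, 303.892] pointing down, gripper open.
Joint ranges: [-169.43, 169.43], [-51.17, 129.36], [1.28, 143.12], [-76.62, 256.62], [0, 156.53], [-152.29, 152.29]. Speed limits (degrees/s): [136.94, 136.94, 159.86, 180, 180, 180].

### API

Orientations are given as [roll, pitch, yaw] about the fixed x, y, z axes, in that order (R = Rz(yaw) Ry(pitch) Rx(roll)).
In Python, from bench import r gives the robot as it stands. The module is installed in compiled form; this text tells all that it offers.
- The arm moves only by the tool arm_command, never from a script. Its argument "increments" is a list of rows, each a list of 6 numbers: the shift along the tool's x, y, z in m, then the turn, a rotation vector about the tool's x, y, z in rad. In form: [[tx, ty, tz, wx, wy, wz], ...]. A call has exactly 10 rows; each row is the pose to reach, as a shift and turn from the pose commanded when the call began, along the tool's axes at that moment; what a row does not reach only later rows make up. A row lasts 1/8 s, in which the tool goes at most 62.5 mm and 10.7 degrees, less where a joint would pass 70% of its speed; a pose out of reach is approached as far as the arm can. A call with a gripper value outside its range is refused whole. "jaw" is the gripper's target within -1 to 1 (shut at 1, half-way at 0, fully open at -1), set as the call begins (left out, the last holds). The fingers move at their own pace and stop on an object; "force" is the grip in N (left out, the last holds). Time passes only in rows, so rows that repeat a pose let the fingers close, or fill a call up. It gives the time, the measured TCP pose, the force and the opening at its end, in the units of the state.
- r.sense(): the state, without advancing time (a new reading comes with each control period).
- r.snapshot(name): name is "side" or "top" or "wrist"; returns the picture (420x560x3 uint8, red, green, blue); there is no depth.
- r.camera_model(name): a dict with "intrinsics" (3x3 intrinsics, pixels), "distortion" ([k1, k2, p1, p2, k3] as OpenCV has them; the pictures are not rectified), "cam_to_world" (4x4, takes a point from camera to world coordinates). Camera axes: x right, y down, z forward; pixel columns grow to the right and rows downward; lengths in mm; the calibration is good to about 2 mm. A picture is of the moment at which its call begins: read the wrist's pose just before it. camera_model takes no time and is no camera call; for the wrist camera it gives the pose at the moment of the call.
- r.hand_in(): hands the job in, once; it reports no verdict.
Trained networks look in the newest picture that a camera, given by its name, has taken for a name from the list of things; names that differ only in an ending like _2 or _b are one class to them, and where a whole thing is asked for, a point or a joint stands for the part that bears it (a point fixed in the world has none). Each returns a list of dicts, best first, with "conf" (0 to 1); they miss things now and then, are a little off and sometimes report something else, mostly with a low value. They report only what shows in the picture. A call takes as long as a camera call. They do not tell look-alikes from the thing itself.
- r.trace(camera, target): "mask" (420x560 bool, what is visible of it) and "position" ([column, row] in pixels, amid what is visible of it).
- r.spot_point(camera, target): "position" ([column, row] in pixels: a listed point, or the origin of a listed thing).
The state is a dict: "time": time; "joint_pos": joint angles; "qd": joint speeds; "joint_efforts": joint torques, N m; "tool_pos": TCP position; "tcp_rot": TCP orientation; "ft_force": force on the tool from outside, world axes, zero at the start; "wrist_torque": the same for the moment, N m; "finger_gap": finger opening in mm.
Only numpy, scipy, OpenCV 4.12 (cv2) and the standard library are available. Lean on these libraries where they do the work, as an engineer would, in place of code of your own. Each camera call takes 0.05 s, during which the arm holds its last target.

## Working session

There is one attempt and no reset: what is moved stays moved. The work goes in short steps, Python scripts to look and compute and a tool call to move; the robot and the scene stay as the last step left them, time stands still between calls to the robot, and variables do not carry over. Pictures are saved under pics/ and viewed, and the job is handed in when it is done.

Besides the shell and the picture viewer there is one more tool, called as a command line: name --pt "numbers of a row" for each row, then --argument value for the rest. arm_command: Moves the arm, as the interface text tells. Its arguments: {"type":"object","properties":{"increments":{"type":"array","items":{"type":"array","items":{"type":"number"}}},"jaw":{"type":"number"},"force":{"type":"number"}},"required":["increments"]}

```bash
mkdir -p pics; ls; cat > h.py <<'E'
import numpy as np, cv2
from bench import r
def save(n,img,s=1,crop=None):
    if crop: img=img[crop[1]:crop[3],crop[0]:crop[2]]
    if s!=1: img=cv2.resize(img,None,fx=s,fy=s,interpolation=cv2.INTER_CUBIC)
    cv2.imwrite('pics/%s.png'%n,img[:,:,::-1])
def ray(cm,p):
    K=np.array(cm['intrinsics'],float);d=np.array(cm['distortion'],float);T=np.array(cm['cam_to_world'],float)
    u=cv2.undistortPoints(np.array([[p]],float),K,d)[0,0]
    v=T[:3,:3]@np.array([u[0],u[1],1.]);return T[:3,3],v/np.linalg.norm(v)
def at_z(cm,p,z):
    o,v=ray(cm,p);return o+v*(z-o[2])/v[2]
def tri(rs):
    A=np.zeros((3,3));b=np.zeros(3)
    for o,v in rs:
        P=np.eye(3)-np.outer(v,v);A+=P;b+=P@o
    x=np.linalg.solve(A,b)
    return x,[np.linalg.norm((np.eye(3)-np.outer(v,v))@(x-o)) for o,v in rs]
def proj(cm,P):
    K=np.array(cm['intrinsics'],float);d=np.array(cm['distortion'],float);T=np.linalg.inv(np.array(cm['cam_to_world'],float))
    rv=cv2.Rodrigues(T[:3,:3])[0]
    return cv2.projectPoints(np.array(P,float).reshape(-1,1,3),rv,T[:3,3],K,d)[0][:,0]
E
python3 - <<'E'
from h import *
s=r.sense();print(s, r.finger_overhang)
for c in ['top','side','wrist']:
    save(c+'0',r.snapshot(c),1.4)
    m=r.camera_model(c);print(c,np.round(m['intrinsics'],1).tolist(),np.round(m['cam_to_world'],3).tolist())
E
```

```text
pics
{'time': 0.0, 'joint_pos': array([-7.00983459e+01,  7.51661976e+00,  8.53297139e+01,  1.83283060e-03,
        8.72600110e+01, -4.89290721e+00]), 'qd': array([-0.06707258, -0.04104525,  0.01674213,  0.00516626, -0.05375453,
        0.08937358]), 'joint_efforts': array([-1.24058803e-03, -5.69409835e+01, -5.00546622e+01, -3.64448370e-04,
        1.50090567e-02, -1.78849660e-05]), 'tool_pos': array([ 251.50978228, -544.28968877,  302.82436713]), 'tcp_rot': array([-9.01058010e+01,  1.08944110e-02, -1.55205538e+02]), 'ft_force': array([ 0.21694845,  0.32964461, -0.16647806]), 'wrist_torque': array([ 0.04329176, -0.02252902, -0.01902789]), 'finger_gap': 85.49076666672751} 72.6
top [[379.5, 0.0, 280.3], [0.0, 379.5, 202.1], [0.0, 0.0, 1.0]] [[0.024, -0.988, 0.154, 366.167], [-1.0, -0.024, -0.001, 32.29], [0.005, -0.154, -0.988, 985.241], [0.0, 0.0, 0.0, 1.0]]
side [[470.6, 0.0, 272.3], [0.0, 470.6, 201.9], [0.0, 0.0, 1.0]] [[-0.995, -0.034, 0.097, 387.221], [-0.101, 0.497, -0.862, 1160.374], [-0.019, -0.867, -0.498, 763.751], [0.0, 0.0, 0.0, 1.0]]
wrist [[319.2, 0.0, 278.9], [0.0, 319.2, 212.9], [0.0, 0.0, 1.0]] [[0.42, -0.867, -0.268, 321.031], [-0.908, -0.401, -0.124, -513.129], [-0.0, 0.295, -0.955, 371.145], [0.0, 0.0, 0.0, 1.0]]
```

View pics/top0.png

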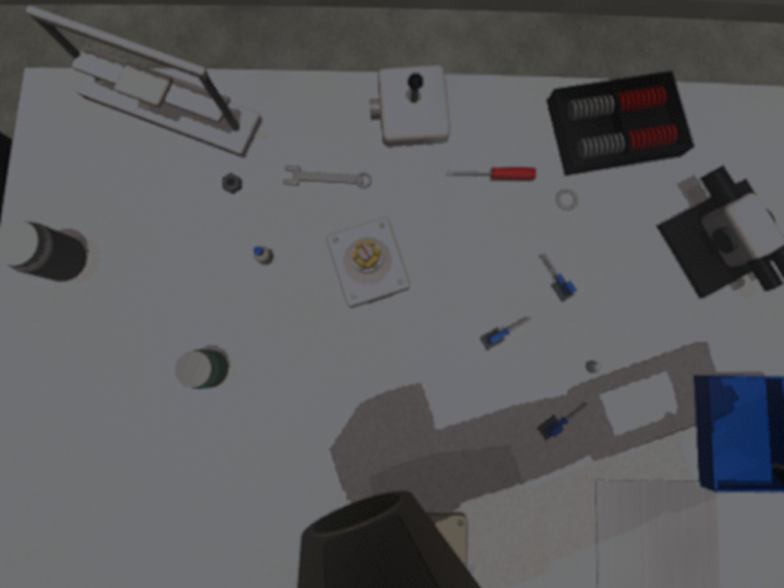

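View pics/side0.png

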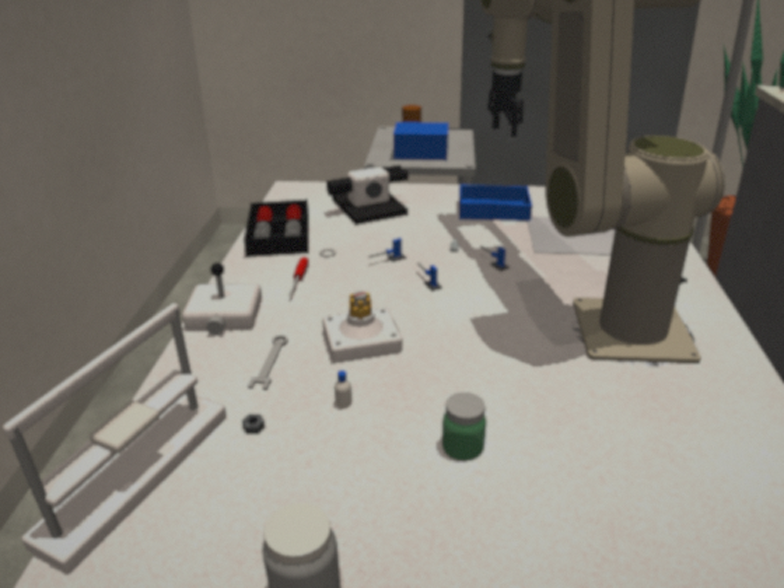

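View pics/wrist0.png

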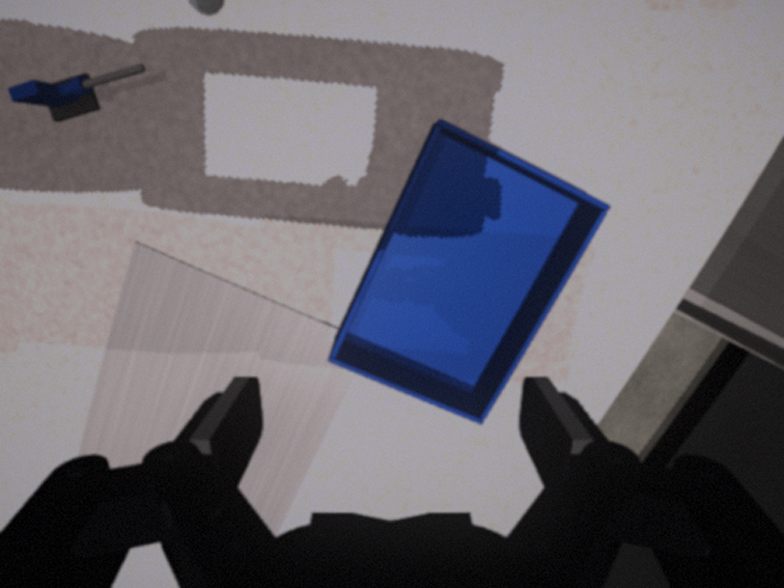

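```bash
python3 - <<'E'
from h import *
mods={c:r.camera_model(c) for c in ['top','side']}
for t in ['pin','nut','stand','pin_tip','pin_shoulder','nut_slot','hole_centre']:
  for c in ['top','side']:
    print(t,c,[(round(d['conf'],2),np.round(d['position'],1).tolist()) for d in r.spot_point(c,t)])
E
```

```text
pin top [(0.82, [402.2, 204.2]), (0.67, [391.4, 301.6]), (0.61, [351.9, 241.8])]
pin side [(0.74, [307.5, 205.7]), (0.69, [279.7, 184.1]), (0.49, [357.4, 191.7]), (0.34, [276.7, 179.2])]
nut top [(0.76, [262.4, 183.2]), (0.57, [403.1, 202.7])]
nut side [(0.57, [257.2, 223.3])]
stand top [(0.7, [265.1, 190.3]), (0.25, [387.6, 178.7])]
stand side [(0.59, [255.8, 244.3]), (0.19, [179.7, 304.8]), (0.18, [211.2, 201.8])]
pin_tip top [(0.72, [379.8, 227.6]), (0.7, [386.2, 183.8]), (0.62, [420.0, 287.4])]
pin_tip side [(0.71, [263.2, 182.0]), (0.46, [300.2, 189.0]), (0.44, [340.6, 178.3])]
pin_shoulder top [(0.74, [363.6, 234.9]), (0.64, [400.8, 298.7]), (0.6, [396.6, 197.3]), (0.33, [169.9, 129.1])]
pin_shoulder side [(0.53, [307.0, 194.4]), (0.43, [277.9, 184.5]), (0.41, [355.7, 181.4]), (0.37, [179.1, 304.2])]
nut_slot top [(0.71, [271.2, 185.6])]
nut_slot side [(0.55, [259.6, 208.5])]
hole_centre top [(0.55, [259.1, 183.0])]
hole_centre side [(0.7, [212.4, 199.9]), (0.63, [255.5, 215.2])]
```

```bash
python3 - <<'E'
from h import *
mt=r.camera_model('top');ms=r.camera_model('side')
def T(n,pt,ps):
    x,e=tri([ray(mt,pt),ray(ms,ps)]);print(n,np.round(x,1),np.round(e,1),'dist',round(np.hypot(*x[:2])))
T('A',[402.2,204.2],[279.7,184.1]);T('B',[351.9,241.8],[307.5,205.7]);T('C',[391.4,301.6],[357.4,191.7])
T('Atip',[386.2,183.8],[263.2,182.0]);T('Btip',[379.8,227.6],[300.2,189]);T('Ctip',[420,287.4],[340.6,178.3])
T('Ash',[396.6,197.3],[277.9,184.5]);T('Bsh',[363.6,234.9],[307,194.4])
T('nut',[262.4,183.2],[257.2,223.3]);T('slot',[271.2,185.6],[259.6,208.5]);T('hole',[259.1,183],[255.5,215.2]);T('stand',[265.1,190.3],[255.8,244.3])
im=r.snapshot('top');save('stand_top',im,8,(225,145,305,220));save('pins_top',im,5,(330,165,450,285))
im=r.snapshot('side');save('stand_side',im,8,(220,190,300,260))
E
```

```text
A [ 522.7 -291.4   -2.8] [0.7 0.7] dist 598
B [ 420.8 -158.3   -8.4] [0.6 0.6] dist 450
C [ 262.6 -258.6   -5.6] [7. 7.] dist 369
Atip [ 571.9 -240.6   29.7] [2.7 2.7] dist 620
Btip [ 452.7 -225.5   16.4] [4.1 4.1] dist 506
Ctip [ 309.5 -328.5    8.4] [1.9 1.9] dist 451
Ash [ 533.3 -274.     5.6] [5.3 5.3] dist 600
Bsh [ 430.6 -182.5   20.6] [6.2 6.2] dist 468
nut [553.7  76.6  67.7] [1.2 1.2] dist 559
slot [545.2  54.  101.3] [2.4 2.4] dist 548
hole [552.3  83.2  97. ] [3. 3.] dist 558
stand [555.5  72.6  -6.9] [4.3 4.3] dist 560
```

View pics/stand_top.png

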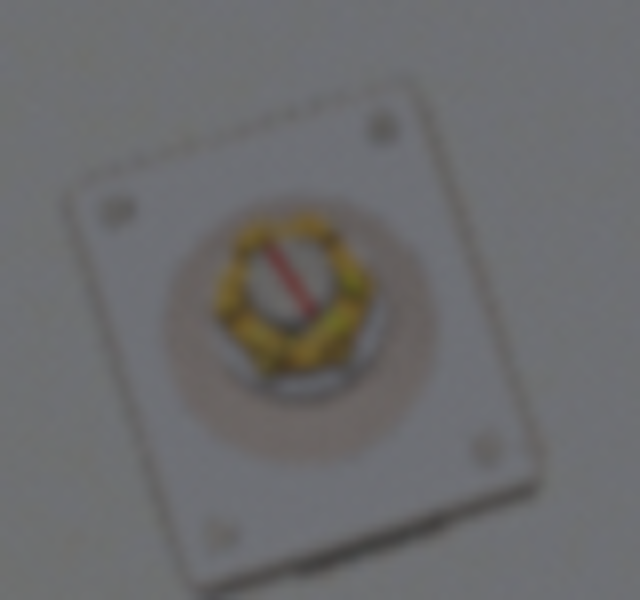

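View pics/pins_top.png

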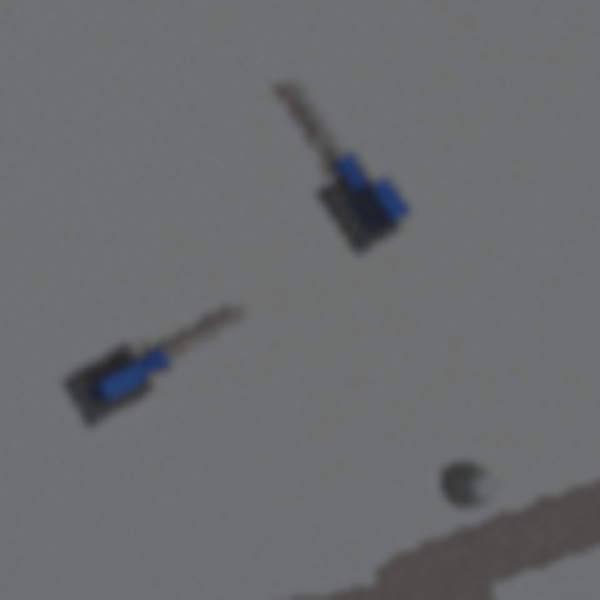

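View pics/stand_side.png

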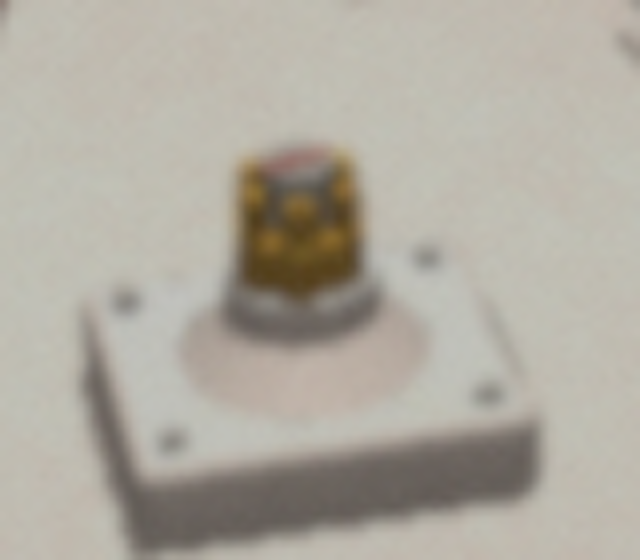

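```bash
cat >> h.py <<'E'
from scipy.spatial.transform import Rotation as Ro
def Rcur(s=None):
    s=s or r.sense(); return Ro.from_euler('xyz',s['tcp_rot'],degrees=True).as_matrix()
def Rdown(yaw): return Ro.from_euler('xyz',[-90,0,yaw],degrees=True).as_matrix()
def go(pos,yaw,ref=None):
    """increment from measured pose to TCP pos,yaw pointing down"""
    s=r.sense();R=Rcur(s);d=R.T@(np.array(pos)-s['tool_pos'])/1000
    w=Ro.from_matrix(R.T@Rdown(yaw)).as_rotvec()
    return np.round(np.r_[d,w],4).tolist()
E
python3 - <<'E'
from h import *
print(go([515,-300,290],-135))
E
```

```text
[-0.3417, 0.0139, -0.1117, 0.0, -0.3526, -0.0]
```

arm_command --pt "-0.02 0.001 -0.006 0 -0.02 0" --pt "-0.065 0.003 -0.021 0 -0.067 0" --pt "-0.12 0.005 -0.039 0 -0.123 0" --pt "-0.175 0.007 -0.057 0 -0.18 0" --pt "-0.23 0.009 -0.075 0 -0.237 0" --pt "-0.28 0.011 -0.091 0 -0.288 0" --pt "-0.32 0.013 -0.104 0 -0.33 0" --pt "-0.336 0.014 -0.11 0 -0.347 0" --pt "-0.342 0.014 -0.112 0 -0.353 0" --pt "-0.342 0.014 -0.112 0 -0.353 0" --jaw -1

```text
time: 2.2
tool_pos: [514.9, -299.9, 289.9]
tcp_rot: [-90.0, -0.0, -135.0]
ft_force: [0.3, 0.1, -0.1]
finger_gap: 85.3
```

```bash
python3 - <<'E'
from h import *
s=r.sense();print(s['time'],s['tool_pos'],s['tcp_rot'])
m=r.camera_model('wrist');im=r.snapshot('wrist');save('w1',im,1.4)
import pickle
D={'m':m,'im':im}
for t in ['pin','pin_tip','pin_shoulder']:
    D[t]=r.spot_point('wrist',t)
    for d in D[t]: print(t,round(d['conf'],2),np.round(d['position'],1), np.round(at_z(m,d['position'],0 if t=='pin' else 24),1))
pickle.dump(D,open('w1.pkl','wb'))
print(go([555,78,240],-135))
E
```

```text
2.2 [ 514.85671703 -299.86747353  289.93974847] [-8.99996564e+01 -1.83656532e-02 -1.35000388e+02]
pin 0.88 [271.2 175.5] [ 516.3 -288.1    0. ]
pin 0.75 [130.6 154.2] [ 421.8 -158.4    0. ]
pin 0.59 [120.9 297.2] [ 263.5 -261.2    0. ]
pin_tip 0.78 [284.3 107.9] [ 577.9 -246.4   24. ]
pin_tip 0.6 [187.6 173.5] [ 458.8 -220.9   24. ]
pin_shoulder 0.94 [143.8 157.9] [ 438.6 -176.9   24. ]
pin_shoulder 0.65 [133.8 308.2] [ 282.9 -280.9   24. ]
pin_shoulder 0.56 [276.2 152.5] [ 540.7 -272.    24. ]
[-0.296, 0.0499, -0.2394, -0.0001, -0.0014, 0.0002]
```

View pics/w1.png

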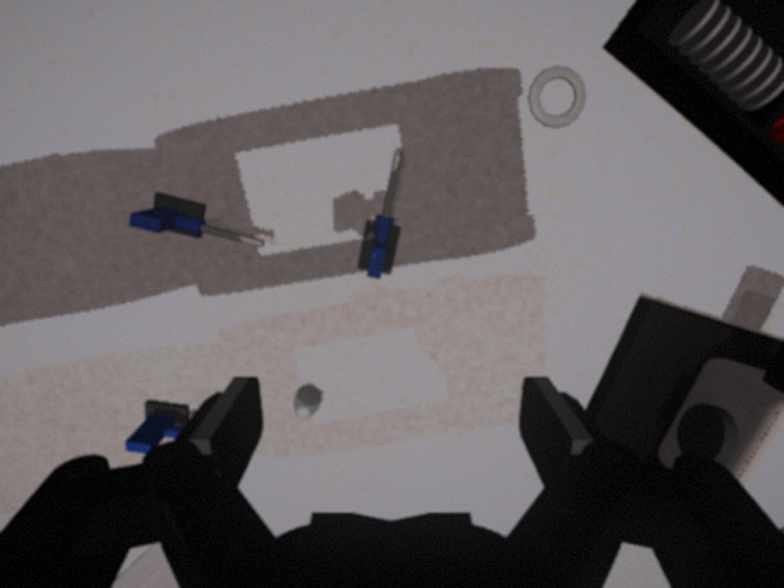

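Candidates for the pin, with wrist pixels: A at (271,175), about 598 mm from the base; B at (131,154), about 450 mm; C at (121,297), about 369 mm. A is the farthest, so I'll take A. Next I look at the nut.

arm_command --pt "-0.018 0.003 -0.014 0 0 0" --pt "-0.056 0.01 -0.045 0 0 0" --pt "-0.104 0.017 -0.084 0 0 0" --pt "-0.151 0.025 -0.122 0 0 0" --pt "-0.2 0.033 -0.16 0 0 0" --pt "-0.243 0.041 -0.196 0 0 0" --pt "-0.277 0.047 -0.224 0 0 0" --pt "-0.291 0.05 -0.235 0 0 0" --pt "-0.296 0.05 -0.239 0 0 0" --pt "-0.296 0.05 -0.239 0 0 0"

```text
time: 3.65
tool_pos: [555.4, 78.1, 240.1]
tcp_rot: [-90.0, -0.0, -135.0]
ft_force: [0.5, -0.9, -0.4]
finger_gap: 85.4
```

```bash
python3 - <<'E'
from h import *
s=r.sense();print(s['time'],s['tool_pos'],s['tcp_rot'])
m=r.camera_model('wrist');im=r.snapshot('wrist');save('w2',im,1.4)
import pickle
D={'m':m,'im':im}
for t,z in [('nut',70),('nut_slot',98),('hole_centre',98)]:
    D[t]=r.spot_point('wrist',t)
    for d in D[t]: print(t,round(d['conf'],2),np.round(d['position'],1), np.round(at_z(m,d['position'],z),1))
pickle.dump(D,open('w2.pkl','wb'))
p=proj(m,[554,78,98])[0];print(p)
x,y=[int(v) for v in p];save('w2c',im,5,(max(x-70,0),max(y-55,0),x+70,y+55))
E
```

```text
3.65 [555.41335704  78.12606227 240.12868637] [-8.99743968e+01 -3.80885269e-03 -1.35000938e+02]
nut 0.66 [275.9 214.3] [555.4  79.6  70. ]
nut_slot 0.55 [286.5 253.3] [546.3  59.5  98. ]
hole_centre 0.67 [273.4 226.5] [554.2  80.6  98. ]
[275.7867182  229.13256786]
```

View pics/w2.png

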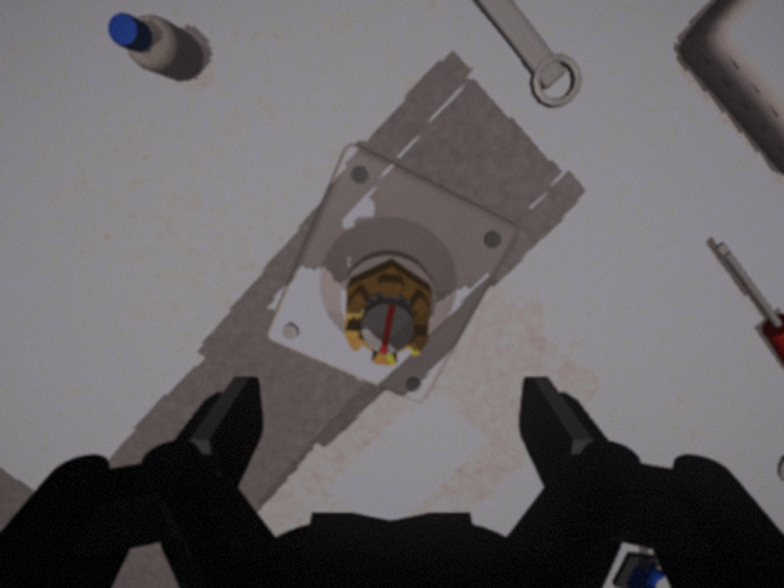

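View pics/w2c.png

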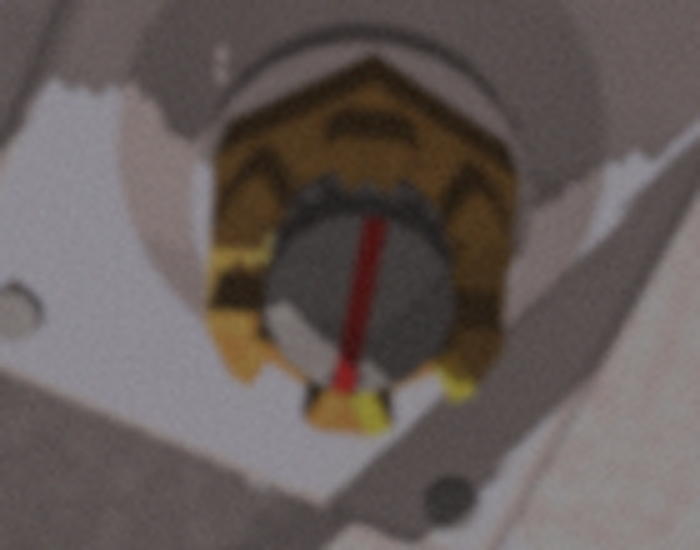

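```bash
cat > fit.py <<'E'
from h import *
def redfit(m,im,box,z=112):
    x0,y0,x1,y1=box;sub=im[y0:y1,x0:x1].astype(float)
    R,G,B=sub[...,0],sub[...,1],sub[...,2]
    mk=(R>1.8*G)&(R>1.8*B)&(R>40)
    n,lab,st,_=cv2.connectedComponentsWithStats(mk.astype(np.uint8));k=1+np.argmax(st[1:,4]);mk=lab==k
    ys,xs=np.nonzero(mk)
    P=np.array([at_z(m,[x+x0,y+y0],z)[:2] for x,y in zip(xs,ys)])
    c=P.mean(0);u,s,vt=np.linalg.svd(P-c);d=vt[0]
    if d[0]<0:d=-d
    t=(P-c)@d
    return c+d*(t.max()+t.min())/2,np.degrees(np.arctan2(d[1],d[0])),t.max()-t.min(),len(t)
E
python3 - <<'E'
from fit import *
import pickle
D=pickle.load(open('w2.pkl','rb'));m,im=D['m'],D['im']
print(redfit(m,im,(245,200,310,275)))
# overlay hex model
def draw(c,yaw,im):
    big=cv2.resize(im,None,fx=5,fy=5,interpolation=cv2.INTER_CUBIC)
    def poly(P,col):
        q=(proj(m,P)*5+2).astype(int);cv2.polylines(big,[q],True,col,1)
    a=np.radians(yaw)
    for z,col in ((70,(0,255,0)),(90,(0,255,255))):
        A=a+np.radians(30+60*np.arange(6));poly(np.c_[c[0]+25.4*np.cos(A),c[1]+25.4*np.sin(A),0*A+z],col)
    A=np.linspace(0,2*np.pi,60)
    poly(np.c_[c[0]+21*np.cos(A),c[1]+21*np.sin(A),0*A+106],(255,0,255))
    poly(np.c_[c[0]+13*np.cos(A),c[1]+13*np.sin(A),0*A+112],(255,255,255))
    return big
c,h,_,_=redfit(m,im,(245,200,310,275))
b=draw(c,-105+0,im);cv2.imwrite('pics/ov.png',b[174*5:284*5,205*5:345*5,::-1])
E
```

```text
(array([554.88832496,  78.28426592]), np.float64(34.30873696995054), np.float64(24.64069057440551), 142)
```

View pics/ov.png

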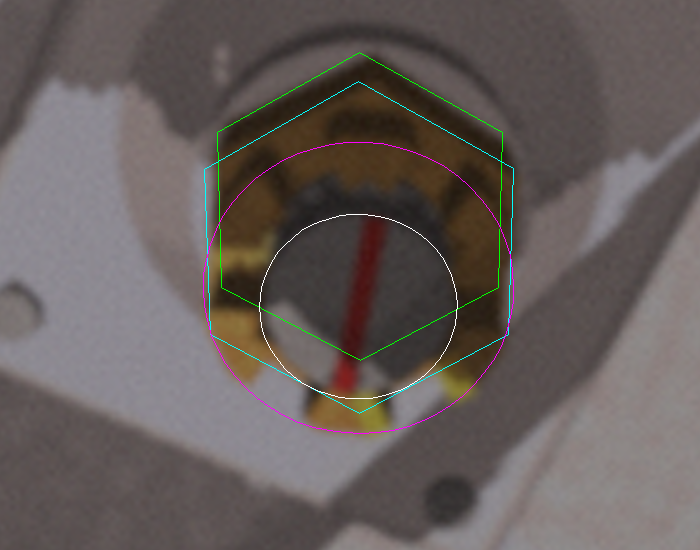

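```bash
python3 - <<'E'
from h import *
print(go([554.9,78.3,150],-138))
E
```

```text
[-0.0001, 0.0902, -0.001, -0.0004, 0.0511, -0.0001]
```

arm_command --pt "0 0.008 0 0 0.005 0" --pt "0 0.022 0 0 0.015 0" --pt "0 0.038 0 0 0.025 0" --pt "0 0.054 0 0 0.035 0" --pt "0 0.068 0 0 0.045 0" --pt "0 0.08 -0.001 0 0.051 0" --pt "0 0.087 -0.001 0 0.051 0" --pt "0 0.09 -0.001 0 0.051 0" --pt "0 0.09 -0.001 0 0.051 0" --pt "0 0.09 -0.001 0 0.051 0"

```text
time: 5.1
tool_pos: [555.0, 79.5, 150.5]
tcp_rot: [-90.0, 0.0, -137.9]
ft_force: [1.0, -0.3, 0.6]
finger_gap: 85.4
```

```bash
python3 - <<'E'
from fit import *
import pickle
s=r.sense();print(s['time'],s['tool_pos'],s['tcp_rot'],s['ft_force'])
m=r.camera_model('wrist');im=r.snapshot('wrist');save('w3',im,1.4)
pickle.dump({'m':m,'im':im},open('w3.pkl','wb'))
p=proj(m,[555,78,112])[0];x,y=p.astype(int);print(p)
for z in(111,112,113):print(redfit(m,im,(x-70,y-70,x+70,min(419,y+70)),z))
E
```

```text
5.1 [555.00218545  79.46759628 150.54103423] [-8.99609434e+01  4.66111034e-02 -1.37897410e+02] [ 0.96340071 -0.34178108  0.55430153]
[278.96304836 319.77312251]
(array([554.83727325,  78.46257247]), np.float64(34.62429116985959), np.float64(25.45054328786074), 397)
(array([555.36693296,  78.93901518]), np.float64(34.62429116985955), np.float64(25.214125586518904), 397)
(array([555.89659266,  79.41545788]), np.float64(34.624291169859575), np.float64(24.977707885177068), 397)
```

View pics/w3.png

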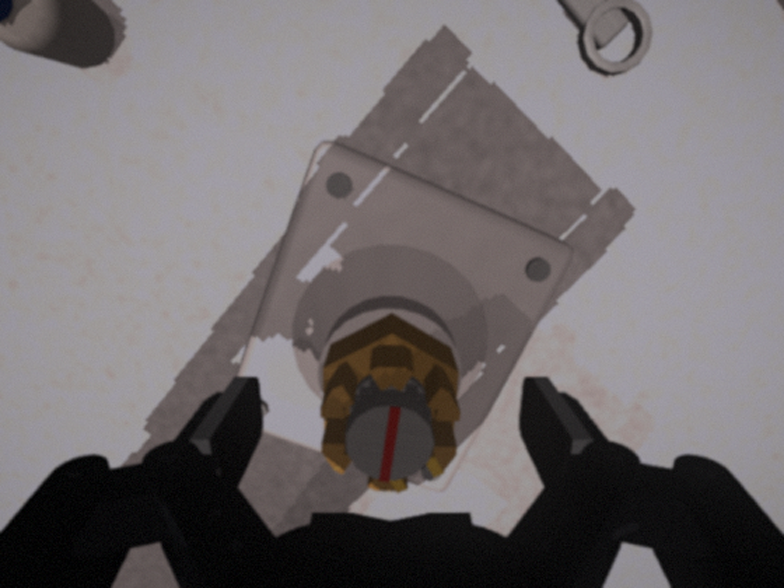

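arm_command --pt "0 0 0 0 0 0" --pt "0 0 0 0 0 0" --pt "0 0 0 0 0 0" --pt "0 0 0 0 0 0" --pt "0 0 0 0 0 0" --pt "0 0 0 0 0 0" --pt "0 0 0 0 0 0" --pt "0 0 0 0 0 0" --pt "0 0 0 0 0 0" --pt "0 0 0 0 0 0" --jaw 1 --force 25

```text
time: 6.4
tool_pos: [554.6, 79.5, 150.3]
tcp_rot: [-90.0, 0.0, -137.9]
ft_force: [-3.2, 0.3, 4.9]
finger_gap: 43.5
```

```bash
python3 - <<'E'
from h import *
s=r.sense();print(s['time'],s['tool_pos'],s['tcp_rot'],s['ft_force'],s['wrist_torque'],s['finger_gap'],s['joint_pos'])
im=r.snapshot('wrist');save('w4',im,2,(180,180,400,419))
print(go([555,79.2,150.5],-175.5))
E
```

```text
6.4 [554.6288105   79.53436493 150.25550668] [-8.99994771e+01  6.91831636e-03 -1.37896216e+02] [-3.21863115  0.31210672  4.85973095] [0.14611639 0.56356142 0.00699777] 43.51746130876471 [2.91560690e+00 8.68460679e+00 1.00554656e+02 4.20091739e-03
 7.07550451e+01 5.08104383e+01]
[-0.0, -0.0002, 0.0005, 0.0001, 0.6563, -0.0001]
```

View pics/w4.png

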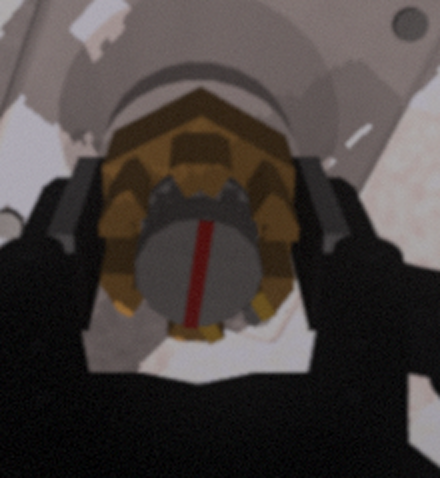

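arm_command --pt "0 0 0 0 0.04 0" --pt "0 0 0 0 0.12 0" --pt "0 0 0 0 0.21 0" --pt "0 0 0 0 0.3 0" --pt "0 0 0 0 0.39 0" --pt "0 0 0 0 0.48 0" --pt "0 0 0 0 0.56 0" --pt "0 0 0 0 0.62 0" --pt "0 0 0 0 0.655 0" --pt "0 0 0 0 0.655 0"

```text
time: 7.7
tool_pos: [554.9, 78.9, 150.2]
tcp_rot: [-89.9, 0.0, -175.4]
ft_force: [-1.6, -4.7, 5.4]
finger_gap: 43.4
```

```bash
python3 - <<'E'
from fit import *
import pickle
s=r.sense();print(s['time'],s['tool_pos'],s['tcp_rot'],s['ft_force'],s['wrist_torque'],s['finger_gap'])
m=r.camera_model('wrist');im=r.snapshot('wrist');save('w5',im,3,(200,240,360,400))
pickle.dump({'m':m,'im':im},open('w5.pkl','wb'))
p=proj(m,[555,78.8,112])[0];x,y=p.astype(int);print(p)
print(redfit(m,im,(x-70,y-70,x+70,min(419,y+70)),112))
E
```

```text
7.7 [554.90995972  78.88854467 150.24864101] [-8.99465737e+01  3.47916737e-02 -1.75440485e+02] [-1.64176813 -4.65021248  5.37261937] [-0.7892341   0.20727813 -0.02379037] 43.410564747197135
[277.63525622 319.0647436 ]
(array([555.76409666,  78.33921069]), np.float64(34.40587603149393), np.float64(24.67237688331572), 412)
```

View pics/w5.png

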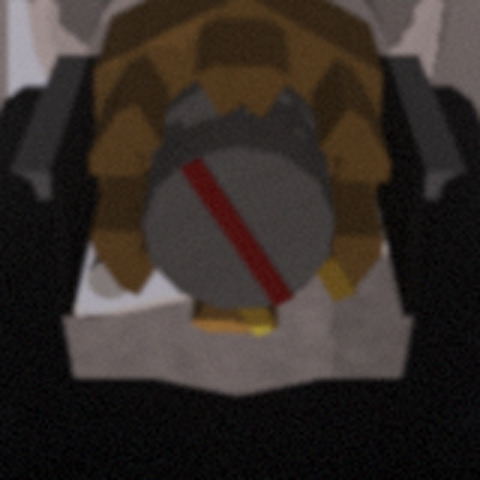

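arm_command --pt "0 0 0 0 0 0" --pt "0 0 0 0 0 0" --pt "0 0 0 0 0 0" --pt "0 0 0 0 0 0" --pt "0 -0.01 0 0 0 0" --pt "0 -0.03 0 0 0 0" --pt "0 -0.055 0 0 0 0" --pt "0 -0.075 0 0 0 0" --pt "0 -0.088 0 0 0 0" --pt "0 -0.09 0 0 0 0" --jaw -1

```text
time: 9.0
tool_pos: [555.2, 79.5, 241.3]
tcp_rot: [-90.0, 0.1, -175.4]
ft_force: [0.5, 0.5, -0.6]
finger_gap: 85.1
```

```bash
python3 - <<'E'
from fit import *
import pickle
s=r.sense();print(s['time'],s['tool_pos'],s['tcp_rot'],s['ft_force'],s['finger_gap'])
m=r.camera_model('wrist');im=r.snapshot('wrist')
pickle.dump({'m':m,'im':im},open('w6.pkl','wb'))
p=proj(m,[555.3,78.6,98])[0];x,y=p.astype(int);print(p)
save('w6',im,5,(x-60,y-60,x+60,y+55))
print(redfit(m,im,(x-40,y-40,x+40,y+50),112))
print(go([515,-295,240],-146))
E
```

```text
9.0 [555.15358798  79.50154051 241.32571174] [-8.99971876e+01  1.21372781e-01 -1.75427467e+02] [ 0.50095726  0.46454602 -0.61258129] 85.09135660038652
[279.20507279 228.33987803]
(array([555.39605879,  78.24281078]), np.float64(34.55486255880627), np.float64(24.35990143732341), 138)
[0.0695, 0.0004, 0.3701, -0.0002, -0.5136, -0.0008]
```

View pics/w6.png

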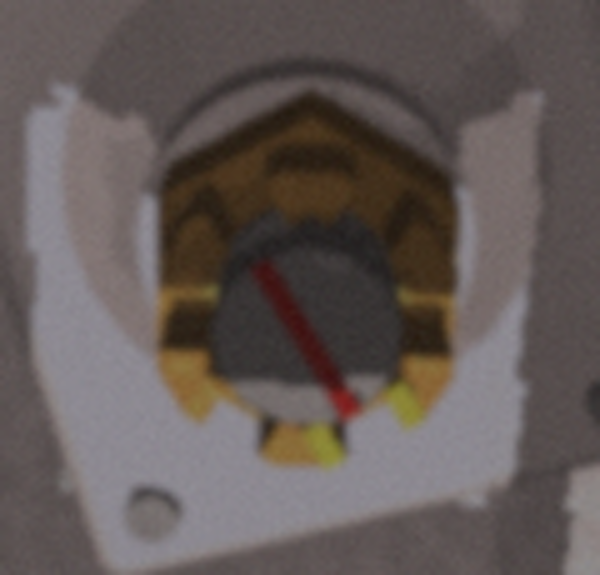

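arm_command --pt "0.003 0 0.018 0 -0.02 0" --pt "0.011 0.002 0.056 0 -0.08 0" --pt "0.02 0.006 0.105 0 -0.15 0" --pt "0.029 0.012 0.155 0 -0.22 0" --pt "0.039 0.02 0.205 0 -0.29 0" --pt "0.048 0.03 0.255 0 -0.36 0" --pt "0.058 0.04 0.305 0 -0.43 0" --pt "0.065 0.046 0.344 0 -0.49 0" --pt "0.068 0.05 0.362 0 -0.51 0" --pt "0.068 0.05 0.365 0 -0.51 0"

```text
time: 10.3
tool_pos: [514.8, -290.4, 188.1]
tcp_rot: [-90.2, -0.1, -146.3]
ft_force: [0.4, 0.4, 0.6]
finger_gap: 85.8
```

```bash
python3 - <<'E'
from fit import *
import pickle
s=r.sense();print(s['time'],s['tool_pos'],s['tcp_rot'])
m=r.camera_model('wrist');im=r.snapshot('wrist');save('w7',im,1.4)
D={'m':m,'im':im}
for t,z in [('pin',0),('pin_tip',24),('pin_shoulder',24)]:
    D[t]=r.spot_point('wrist',t)
    for d in D[t]: print(t,round(d['conf'],2),np.round(d['position'],1), np.round(at_z(m,d['position'],z),1))
pickle.dump(D,open('w7.pkl','wb'))
E
```

```text
10.3 [ 514.79488237 -290.41859966  188.06574104] [-9.01594291e+01 -6.74112480e-02 -1.46327270e+02]
pin 0.91 [276.6 203.7] [ 518.  -286.8    0. ]
pin 0.56 [ 90.6 213.8] [ 421.7 -158.4    0. ]
pin_tip 0.75 [164.6 228. ] [ 458.9 -221.5   24. ]
pin_tip 0.7 [273.7 113.1] [ 577.3 -245.3   24. ]
pin_shoulder 0.83 [106.2 221.7] [ 437.4 -180.2   24. ]
pin_shoulder 0.67 [274.7 181.6] [ 537.  -272.7   24. ]
```

View pics/w7.png

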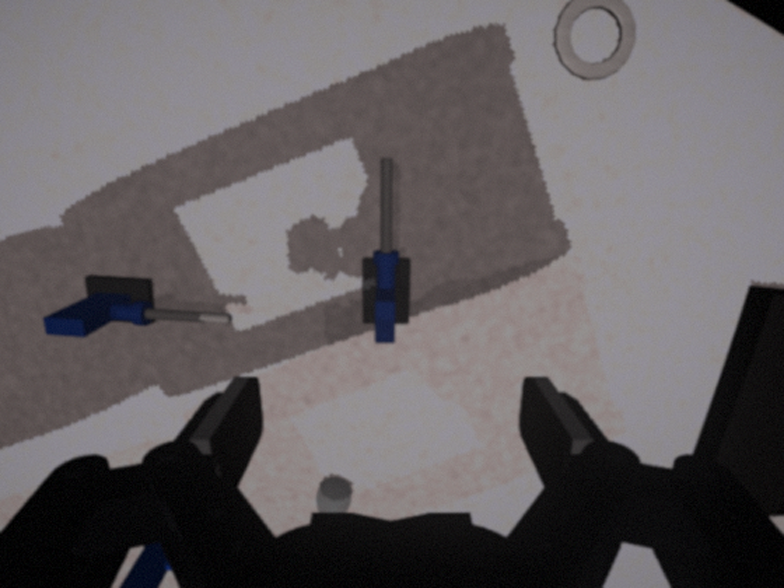

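```bash
cat > pinfit.py <<'E'
from h import *
from scipy.optimize import least_squares
def pinfit(ms,pts,x0,zfree=True):
    # pts: list of (model,pixel,(x,y,z))
    def W(q,P):
        c,s=np.cos(q[2]),np.sin(q[2]);return [q[0]+c*P[0]-s*P[1],q[1]+s*P[0]+c*P[1],P[2]+(q[3] if len(q)>3 else 0)]
    f=lambda q:np.concatenate([proj(m,W(q,P))[0]-np.array(px) for m,px,P in pts])
    return least_squares(f,x0)
E
python3 - <<'E'
from pinfit import *
import pickle
m=pickle.load(open('w7.pkl','rb'))['m']
k=1/1.4
pts=[(m,(387*k,158*k),(74,0,26)),(m,(364*k,258*k),(18,14,6)),(m,(410*k,260*k),(18,-14,6)),(m,(409*k,322*k),(-22,-14,6)),(m,(364*k,321*k),(-22,14,6)),
 (m,(377*k,341*k),(-15,5,52)),(m,(394*k,341*k),(-15,-5,52))]
for x0 in ([517,-288,.6],[517,-288,.6,0]):
    q=pinfit(None,pts,x0);print(np.round(q.x,2),np.degrees(q.x[2]),np.round(q.fun.reshape(-1,2),1).tolist())
# two view triangulation of tip & origin between w1 and w7
D1=pickle.load(open('w1.pkl','rb'));D7=pickle.load(open('w7.pkl','rb'))
print(tri([ray(D1['m'],D1['pin_tip'][0]['position']),ray(m,D7['pin_tip'][1]['position'])]))
print(tri([ray(D1['m'],D1['pin'][0]['position']),ray(m,D7['pin'][0]['position'])]))
E
```

```text
[ 517.86 -286.55    0.58] 33.130917966012206 [[0.3, -2.3], [-1.2, -0.5], [1.0, -1.6], [0.6, 1.1], [-0.8, 1.5], [-1.1, 1.1], [1.2, 1.3]]
[ 516.2  -287.57    0.58   -7.21] 33.13245982894106 [[0.2, 0.7], [-0.7, -0.0], [0.5, -1.1], [0.1, 0.3], [-0.3, 0.7], [-0.9, -0.3], [1.0, -0.2]]
(array([ 577.28364922, -246.09791057,   52.86162622]), [np.float64(0.3840383800563142), np.float64(0.38403838005607455)])
(array([ 513.09625971, -290.22177338,  -21.02593563]), [np.float64(0.30451008532207346), np.float64(0.3045100853221837)])
```

```bash
python3 - <<'E'
from h import *
print(go([513.7,-289.2,120],-146.9), go([513.7,-289.2,95],-146.9))
E
```

```text
[0.0022, 0.0697, -0.0009, 0.0006, 0.0126, -0.0] [0.0022, 0.0947, -0.0009, 0.0006, 0.0126, -0.0]
```

arm_command --pt "0 0.006 0 0 0.005 0" --pt "0 0.017 0 0 0.012 0" --pt "0.001 0.03 -0.001 0 0.012 0" --pt "0.001 0.043 -0.001 0 0.012 0" --pt "0.001 0.055 -0.001 0 0.012 0" --pt "0.001 0.064 -0.001 0 0.012 0" --pt "0.001 0.069 -0.001 0 0.012 0" --pt "0.001 0.07 -0.001 0 0.012 0" --pt "0.001 0.07 -0.001 0 0.012 0" --pt "0.001 0.07 -0.001 0 0.012 0"

```text
time: 11.75
tool_pos: [514.8, -289.7, 120.5]
tcp_rot: [-89.9, 0.0, -146.9]
ft_force: [0.5, 0.1, -0.2]
finger_gap: 85.4
```

```bash
python3 - <<'E'
from fit import *
import pickle
s=r.sense();print(s['time'],s['tool_pos'],s['tcp_rot'])
m=r.camera_model('wrist');im=r.snapshot('wrist');save('w8',im,2,(140,100,420,400))
D={'m':m,'im':im}
for t,z in [('pin',0),('pin_tip',24),('pin_shoulder',24)]:
    D[t]=r.spot_point('wrist',t)
    for d in D[t]: print(t,round(d['conf'],2),np.round(d['position'],1), np.round(at_z(m,d['position'],z),1))
pickle.dump(D,open('w8.pkl','wb'))
E
```

```text
11.75 [ 514.81750457 -289.73142682  120.46888486] [-8.99499563e+01  2.02305678e-02 -1.46896475e+02]
pin 0.9 [272.9 235.4] [ 515.8 -285.9    0. ]
pin 0.56 [ 35.9 245.8] [ 423.  -158.1    0. ]
pin_tip 0.89 [273.9 112.7] [ 578.7 -246.4   24. ]
pin_tip 0.55 [129.6 266.8] [ 462.1 -222.4   24. ]
pin_shoulder 0.89 [272.1 206.8] [ 537.4 -271.9   24. ]
pin_shoulder 0.56 [ 48. 266.] [ 434.5 -180.5   24. ]
```

View pics/w8.png

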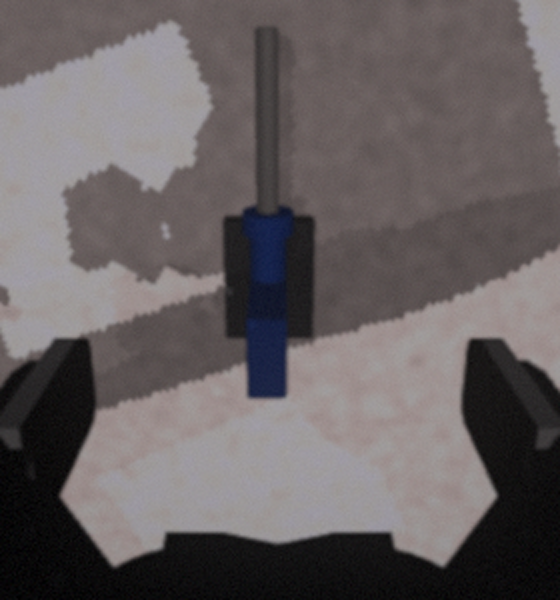

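```bash
python3 - <<'E'
from pinfit import *
import pickle
m=pickle.load(open('w8.pkl','rb'))['m']
f=lambda x,y:(140+x/2-.25,100+y/2-.25)
pts=[(m,f(266,27),(74,0,26)),(m,f(224,217),(18,14,6)),(m,f(313,217),(18,-14,6)),(m,f(313,338),(-22,-14,6)),(m,f(226,338),(-22,14,6)),
 (m,f(247.5,397),(-15,5,52)),(m,f(286,397),(-15,-5,52)),(m,f(247.5,318),(7,5,52)),(m,f(286,318),(7,-5,52)),(m,f(268,213),(26,0,27))]
s=r.sense()
for x0 in ([517,-288,.6],[517,-288,.6,0]):
    q=pinfit(None,pts,x0);print(np.round(q.x,2),np.degrees(q.x[2]),np.round(q.fun.reshape(-1,2),1).tolist())
    a=q.x[2];t=q.x[:2]-4*np.array([np.cos(a),np.sin(a)])
    print(t,go([t[0],t[1],95],np.degrees(a)-180))
E
```

```text
[ 517.48 -285.95    0.58] 33.20805206833288 [[0.2, -3.1], [-1.2, 0.5], [1.3, 0.4], [0.2, 0.4], [-0.4, 0.5], [-0.4, 1.4], [0.7, 1.4], [-1.2, 0.2], [0.9, 0.1], [-0.3, -0.8]]
[ 514.12847216 -288.14460709] [-0.0004, 0.0252, -0.0015, -0.0004, -0.0018, -0.0001]
[ 516.33 -286.64    0.58   -3.43] 33.21000660405159 [[0.2, -0.2], [-0.7, 1.0], [0.8, 0.9], [-0.2, -0.2], [-0.0, -0.1], [-0.1, -0.1], [0.5, -0.1], [-0.9, -0.4], [0.7, -0.4], [-0.3, -0.2]]
[ 512.98340306 -288.82746029] [0.001, 0.0252, -0.0016, -0.0004, -0.0018, -0.0001]
```

arm_command --pt "0 0.003 -0.001 0 0 0" --pt "0.0005 0.009 -0.002 0 -0.002 0" --pt "0.0005 0.016 -0.002 0 -0.002 0" --pt "0.0005 0.022 -0.002 0 -0.002 0" --pt "0.0005 0.025 -0.002 0 -0.002 0" --pt "0.0005 0.025 -0.002 0 -0.002 0" --pt "0.0005 0.025 -0.002 0 -0.002 0" --pt "0.0005 0.025 -0.002 0 -0.002 0" --pt "0.0005 0.025 -0.002 0 -0.002 0" --pt "0.0005 0.025 -0.002 0 -0.002 0"

```text
time: 13.2
tool_pos: [513.1, -288.2, 95.0]
tcp_rot: [-90.0, 0.0, -146.8]
ft_force: [0.2, 0.1, -0.2]
finger_gap: 85.4
```

arm_command --pt "0 0 0 0 0 0" --pt "0 0 0 0 0 0" --pt "0 0 0 0 0 0" --pt "0 0 0 0 0 0" --pt "0 0 0 0 0 0" --pt "0 0 0 0 0 0" --pt "0 0 0 0 0 0" --pt "0 0 0 0 0 0" --pt "0 0 0 0 0 0" --pt "0 0 0 0 0 0" --jaw 1 --force 40

```text
time: 14.45
tool_pos: [513.0, -288.1, 94.9]
tcp_rot: [-90.0, 0.0, -146.8]
ft_force: [-0.1, -0.5, -0.6]
finger_gap: 9.3
```

```bash
python3 - <<'E'
from fit import *
import pickle
s=r.sense();print(s['time'],s['tool_pos'],s['tcp_rot'],s['ft_force'],s['finger_gap'])
m=r.camera_model('wrist');im=r.snapshot('wrist');save('w9',im,2,(140,100,420,400))
pickle.dump({'m':m,'im':im,'pos':s['tool_pos']},open('w9.pkl','wb'))
E
```

```text
14.45 [ 513.03721766 -288.10557593   94.89430917] [-8.99991591e+01  7.93191265e-04 -1.46777491e+02] [-0.13405546 -0.51338915 -0.56525486] 9.32303874970913
```

View pics/w9.png

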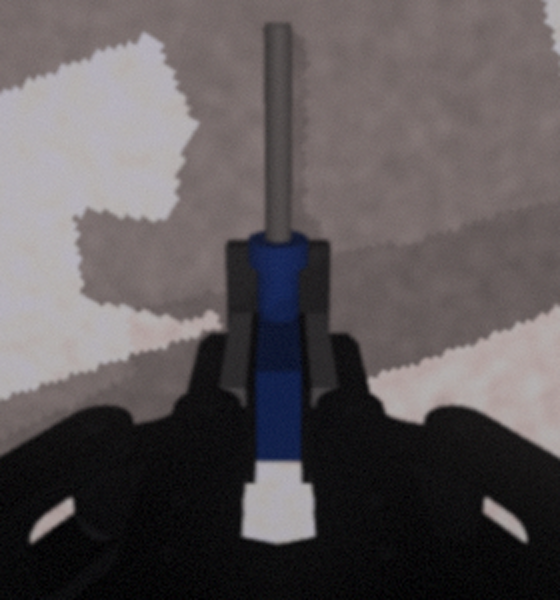

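```bash
python3 - <<'E'
from pinfit import *
import pickle
D=pickle.load(open('w9.pkl','rb'));m=D['m']
f=lambda x,y:(140+x/2-.25,100+y/2-.25)
pts=[(m,f(278,22),(74,0,26)),(m,f(226,241),(18,14,6)),(m,f(329,241),(18,-14,6)),(m,f(255,461),(-15,5,52)),(m,f(302,461),(-15,-5,52)),(m,f(278,241),(26,0,27))]
for x0 in ([517,-288,.6],[517,-288,.6,0]):
    q=pinfit(None,pts,x0);print(np.round(q.x,2),np.degrees(q.x[2]),np.round(q.fun.reshape(-1,2),1).tolist())
    a=np.radians(33.22);u=np.array([np.cos(a),np.sin(a)]);n=np.array([-u[1],u[0]]);d=q.x[:2]-D['pos'][:2];print('long',d@u,'lat',d@n)
a=np.radians(34.5);u=np.array([np.cos(a),np.sin(a)]);t=np.array([555.3,78.5])-118*u;print(t)
print(go([*t,200],-145.5))
E
```

```text
[ 517.71 -286.2     0.58] 33.28792002208816 [[-0.1, -3.3], [-1.0, 1.0], [1.4, 1.0], [-0.4, 1.7], [0.2, 1.6], [-0.0, -0.9]]
long 4.955659258639125 lat -0.9652383843558399
[ 516.84 -286.77    0.58   -2.74] 33.28793042819024 [[-0.1, -0.6], [-0.5, 1.3], [1.0, 1.2], [-0.1, -0.4], [-0.1, -0.5], [-0.0, -0.6]]
long 3.9071919249435214 lat -0.9680323105498062
[458.05310974  11.66406404]
[-0.1183, -0.1051, -0.2809, -0.0, -0.0224, -0.0]
```

```bash
python3 - <<'E'
from h import *
a=np.radians(34.5);u=np.array([np.cos(a),np.sin(a)]);t=np.array([554.7,79.1])-115*u;print(t)
print(go([*t,190],-145.5))
E
```

```text
[459.92548831  13.96328275]
[-0.1211, -0.0951, -0.2818, -0.0, -0.0224, -0.0]
```

arm_command --pt "0 -0.012 0 0 0 0" --pt "-0.004 -0.042 -0.01 0 -0.002 0" --pt "-0.015 -0.08 -0.036 0 -0.004 0" --pt "-0.033 -0.095 -0.076 0 -0.007 0" --pt "-0.053 -0.095 -0.124 0 -0.01 0" --pt "-0.074 -0.095 -0.172 0 -0.014 0" --pt "-0.094 -0.095 -0.218 0 -0.018 0" --pt "-0.109 -0.095 -0.254 0 -0.021 0" --pt "-0.119 -0.095 -0.276 0 -0.022 0" --pt "-0.121 -0.095 -0.282 0 -0.022 0"

```text
time: 15.75
tool_pos: [459.6, 15.3, 190.7]
tcp_rot: [-90.0, 0.0, -145.4]
ft_force: [-0.1, -0.4, -0.7]
finger_gap: 9.3
```

```bash
python3 - <<'E'
from h import *
s=r.sense();print(s['time'],s['tool_pos'],s['tcp_rot'],s['ft_force'],s['finger_gap'])
a=np.radians(34.5);u=np.array([np.cos(a),np.sin(a)]);A=np.array([554.7,79.1])
print(go([*(A-110*u),168.9],-145.5),go([*(A-103*u),168.9],-145.5))
E
```

```text
15.75 [459.64418498  15.34212336 190.68468564] [-8.99729941e+01  4.73519971e-02 -1.45399002e+02] [-0.09384494 -0.41025324 -0.70296266] 9.276907937330929
[-0.0044, 0.0218, 0.0013, -0.0005, 0.0018, -0.0008] [-0.0114, 0.0218, 0.0013, -0.0005, 0.0018, -0.0008]
```

arm_command --pt "0 0.003 0 0 0.001 0" --pt "0 0.01 0.001 0 0.002 0" --pt "0 0.016 0.001 0 0.002 0" --pt "0 0.021 0.001 0 0.002 0" --pt "-0.001 0.022 0.001 0 0.002 0" --pt "-0.004 0.022 0.001 0 0.002 0" --pt "-0.008 0.022 0.001 0 0.002 0" --pt "-0.011 0.022 0.001 0 0.002 0" --pt "-0.011 0.022 0.001 0 0.002 0" --pt "-0.011 0.022 0.001 0 0.002 0"

```text
time: 17.0
tool_pos: [469.3, 19.5, 167.9]
tcp_rot: [-90.0, -0.0, -145.6]
ft_force: [0.7, -0.5, -1.4]
finger_gap: 9.2
```

```bash
python3 - <<'E'
from h import *
import pickle
s=r.sense();print(s['time'],s['tool_pos'],s['tcp_rot'],s['ft_force'],s['finger_gap'])
a=np.radians(34.5);u=np.array([np.cos(a),np.sin(a)]);A=np.array([554.7,79.1])
m=r.camera_model('wrist');im=r.snapshot('wrist');save('w10',im,2,(140,0,420,300))
pickle.dump({'m':m,'im':im},open('w10.pkl','wb'))
im=r.snapshot('side');save('s10',im,8,(220,190,300,260))
d=A-s['tool_pos'][:2];print('long',d@u,'lat',d@np.array([-u[1],u[0]]))
E
```

```text
17.0 [469.34950214  19.54158175 167.88678684] [-9.00031345e+01 -4.63757524e-03 -1.45624503e+02] [ 0.68072412 -0.45996071 -1.35245031] 9.18531034848988
long 104.07384006139164 lat 0.7405979221785927
```

View pics/w10.png

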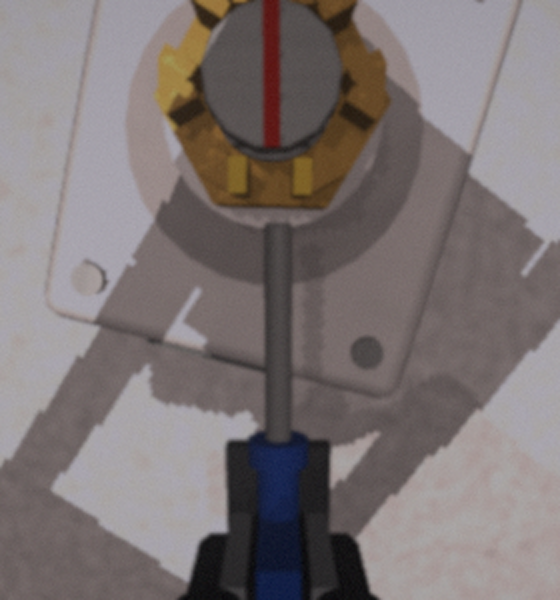

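View pics/s10.png

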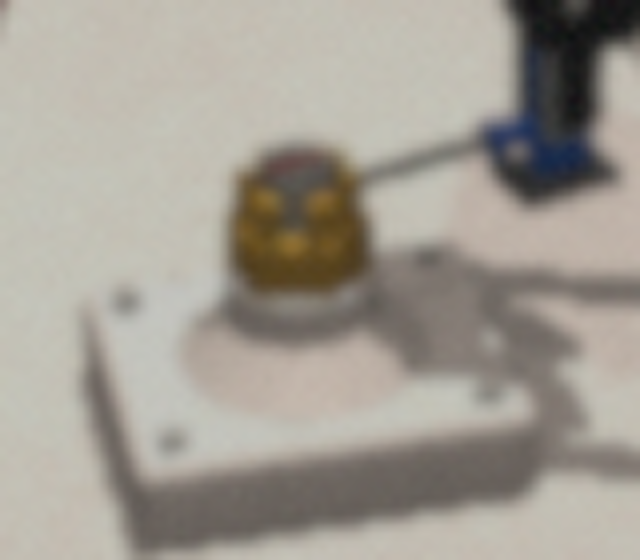

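arm_command --pt "0 -0.0005 -0.0005 0 0 0" --pt "0 -0.001 -0.0011 0 0 0" --pt "0 -0.001 -0.0011 0 0 0" --pt "-0.002 -0.001 -0.0011 0 0 0" --pt "-0.004 -0.001 -0.0011 0 0 0" --pt "-0.006 -0.001 -0.0011 0 0 0" --pt "-0.008 -0.001 -0.0011 0 0 0" --pt "-0.01 -0.001 -0.0011 0 0 0" --pt "-0.011 -0.001 -0.0011 0 0 0" --pt "-0.011 -0.001 -0.0011 0 0 0"

```text
time: 18.35
tool_pos: [477.9, 26.6, 168.9]
tcp_rot: [-90.0, -0.0, -145.6]
ft_force: [0.7, -0.3, -0.2]
finger_gap: 9.3
```

```bash
cat > chk.py <<'E'
from h import *
import pickle,sys
n=sys.argv[1]
s=r.sense();print(s['time'],s['tool_pos'],s['tcp_rot'],s['ft_force'],s['wrist_torque'],s['finger_gap'])
a=np.radians(34.5);u=np.array([np.cos(a),np.sin(a)]);A=np.array([554.7,79.1])
im=r.snapshot('wrist');save(n,im,2,(140,0,420,300))
d=A-s['tool_pos'][:2];v=np.array([-u[1],u[0]]);print('long',d@u,'tip at',d@u-78.2,'lat',d@v,'f long',s['ft_force'][:2]@u,'f lat',s['ft_force'][:2]@v)
E
python3 chk.py w11
```

```text
18.35 [477.88294251  26.61808599 168.87630022] [-9.00005801e+01 -3.21738834e-03 -1.45633372e+02] [ 0.74917136 -0.27377055 -0.18550405] [-0.00082054 -0.04517686  0.00163549] 9.269241260710428
long 93.03303223577944 tip at 14.833032235779442 lat -0.2579407017176717 f long 0.4623463928810245 f lat -0.6499568142005372
```

View pics/w11.png

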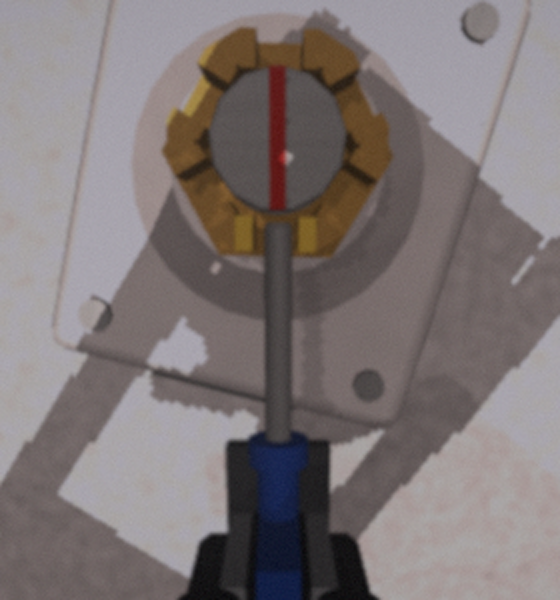

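arm_command --pt "-0.001 0 0 0 0 0" --pt "-0.002 0 0 0 0 0" --pt "-0.003 0 0 0 0 0" --pt "-0.004 0 0 0 0 0" --pt "-0.005 0 0 0 0 0" --pt "-0.006 0 0 0 0 0" --pt "-0.006 0 0 0 0 0" --pt "-0.006 0 0 0 0 0" --pt "-0.006 0 0 0 0 0" --pt "-0.006 0 0 0 0 0"

```text
time: 19.65
tool_pos: [482.8, 30.0, 168.9]
tcp_rot: [-90.0, -0.0, -145.6]
ft_force: [-0.1, -1.1, -0.3]
finger_gap: 9.4
```

```bash
python3 chk.py w12
```

```text
19.65 [482.75917145  29.97948755 168.86773656] [-9.00032507e+01 -3.99149470e-03 -1.45635520e+02] [-0.095691   -1.05330194 -0.33543142] [0.05299649 0.03907217 0.00239218] 9.414758608540861
long 87.1104854507277 tip at 8.910485450727691 lat -0.26623326790814683 f long -0.6754582495037493 f lat -0.8138537308274488
```

arm_command --pt "-0.001 0 0 0 0 0" --pt "-0.003 0 0 0 0 0" --pt "-0.005 0 0 0 0 0" --pt "-0.007 0 0 0 0 0" --pt "-0.009 0 0 0 0 0" --pt "-0.011 0 0 0 0 0" --pt "-0.012 0 0 0 0 0" --pt "-0.012 0 0 0 0 0" --pt "-0.012 0 0 0 0 0" --pt "-0.012 0 0 0 0 0"

```text
time: 20.95
tool_pos: [492.7, 36.7, 168.9]
tcp_rot: [-90.0, -0.0, -145.6]
ft_force: [0.3, -1.4, -0.9]
finger_gap: 9.1
```

```bash
python3 chk.py w13
```

```text
20.95 [492.67583292  36.72808891 168.91131047] [-8.99985208e+01 -7.84746757e-04 -1.45636060e+02] [ 0.29778242 -1.35183983 -0.87373225] [-0.02643274  0.01837419  0.03449815] 9.09022278983329
long 75.11545512789999 tip at -3.084544872100011 lat -0.21107348158703293 f long -0.5202802171361127 f lat -1.2827524243069688
```

View pics/w13.png

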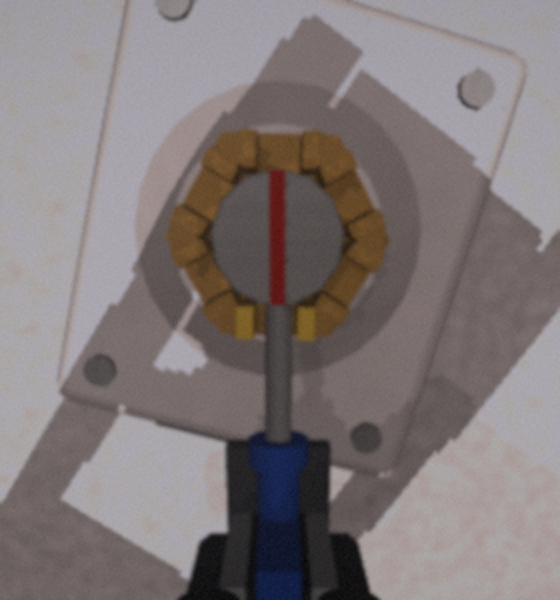

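arm_command --pt "-0.001 0 0 0 0 0" --pt "-0.003 0 0 0 0 0" --pt "-0.006 0 0 0 0 0" --pt "-0.009 0 0 0 0 0" --pt "-0.012 0 0 0 0 0" --pt "-0.015 0 0 0 0 0" --pt "-0.018 0 0 0 0 0" --pt "-0.02 0 0 0 0 0" --pt "-0.021 0 0 0 0 0" --pt "-0.021 0 0 0 0 0"

```text
time: 22.25
tool_pos: [510.1, 48.6, 168.9]
tcp_rot: [-90.0, -0.0, -145.6]
ft_force: [-0.8, 0.1, -1.1]
finger_gap: 9.4
```

```bash
python3 chk.py w14
```

```text
22.25 [510.05172865  48.62063252 168.86999623] [-8.99988239e+01 -3.56118329e-03 -1.45630237e+02] [-0.82528516  0.06075954 -1.05709266] [-0.03117259 -0.00642354  0.03590267] 9.37272872474001
long 54.059513534902244 tip at -24.14048646509776 lat -0.17021440362822454 f long -0.6457245291029873 f lat 0.5175201921548542
```

View pics/w14.png

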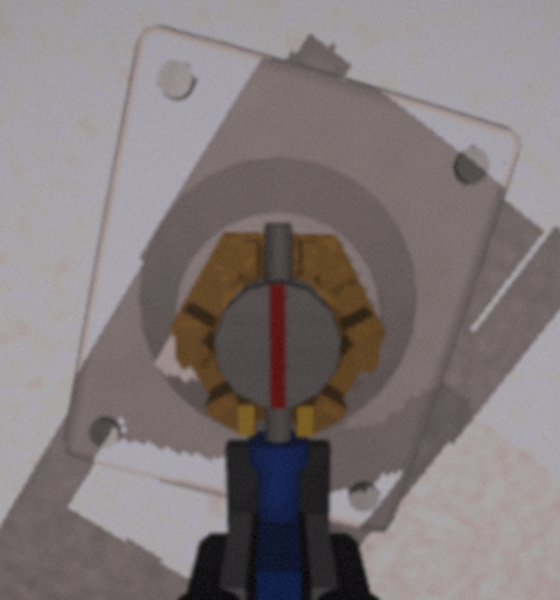

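arm_command --pt "-0.0005 0 0 0 0 0" --pt "-0.001 0 0 0 0 0" --pt "-0.0015 0 0 0 0 0" --pt "-0.002 0 0 0 0 0" --pt "-0.0025 0 0 0 0 0" --pt "-0.003 0 0 0 0 0" --pt "-0.003 0 0 0 0 0" --pt "-0.003 0 0 0 0 0" --pt "-0.003 0 0 0 0 0" --pt "-0.003 0 0 0 0 0"

```text
time: 23.55
tool_pos: [512.5, 50.3, 168.9]
tcp_rot: [-90.0, 0.0, -145.6]
ft_force: [-0.4, -0.2, -0.2]
finger_gap: 9.5
```

```bash
python3 chk.py w15
```

```text
23.55 [512.51627151  50.32773694 168.91597374] [-9.00002860e+01  1.42716408e-03 -1.45635375e+02] [-0.40475725 -0.17577834 -0.2274585 ] [ 0.019447   -0.00536684  0.00144875] 9.501333448573513
long 51.061504629167544 tip at -27.13849537083246 lat -0.18115142008892934 f long -0.43313299722590604 f lat 0.08439349476256383
```

arm_command --pt "-0.0002 0 0 0 0 0" --pt "-0.0004 0 0 0 0 0" --pt "-0.0006 0 0 0 0 0" --pt "-0.0008 0 0 0 0 0" --pt "-0.001 0 0 0 0 0" --pt "-0.0012 0 0 0 0 0" --pt "-0.0014 0 0 0 0 0" --pt "-0.0015 0 0 0 0 0" --pt "-0.0015 0 0 0 0 0" --pt "-0.0015 0 0 0 0 0"

```text
time: 24.85
tool_pos: [513.0, 50.6, 168.6]
tcp_rot: [-90.0, -0.1, -145.6]
ft_force: [-6.0, -4.1, 3.3]
finger_gap: 9.4
```

```bash
python3 chk.py w16
```

```text
24.85 [513.04944859  50.61323907 168.63741548] [-9.00160747e+01 -1.27579500e-01 -1.45645761e+02] [-6.04072658 -4.07731439  3.28648029] [-0.73579698  0.89875672 -0.05175388] 9.426813567195191
long 50.46038924961396 tip at -27.739610750386042 lat -0.11444637396102952 f long -7.287737274328425 f lat 0.0612836395027759
```

View pics/w16.png

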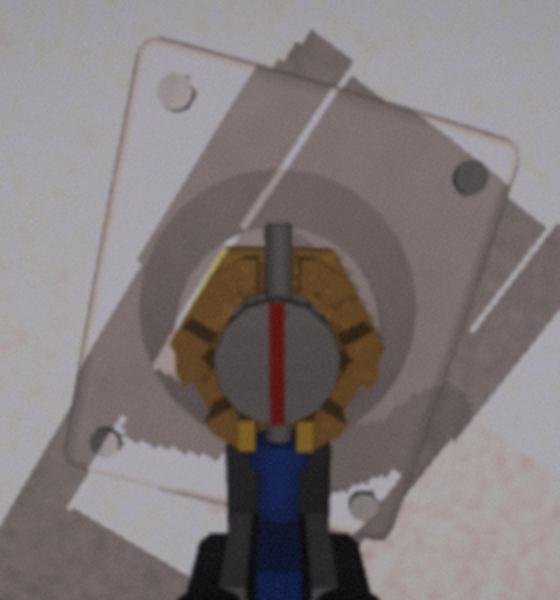

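arm_command --pt "0 0.0005 0 0 0 0" --pt "0 0.001 0 0 0 0" --pt "0 0.0015 0 0 0 0" --pt "0 0.0015 0 0 0 0" --pt "0 0.0015 0 0 0 0" --pt "0 0.0015 0 0 0 0" --pt "0 0.0015 0 0 0 0" --pt "0 0.0015 0 0 0 0" --pt "0 0.0015 0 0 0 0" --pt "0 0.0015 0 0 0 0"

```text
time: 26.15
tool_pos: [513.1, 50.6, 167.6]
tcp_rot: [-90.0, -0.1, -145.6]
ft_force: [-9.3, -4.6, 6.6]
finger_gap: 9.3
```

```bash
python3 chk.py w17
```

```text
26.15 [513.06151897  50.55900371 167.55300588] [-9.00082773e+01 -1.26946899e-01 -1.45643142e+02] [-9.270597   -4.55163375  6.63531637] [-0.66206289  1.2253933  -0.01037382] 9.308885696762077
long 50.48116097900627 tip at -27.718839020993734 lat -0.0629128549852004 f long -10.21821551347147 f lat 1.4998033873940178
```

arm_command --pt "0 0 0 0 0 0" --pt "0 0 0 0 0 0" --pt "0 0 0 0 0 0" --pt "0 0 0 0 0 0" --pt "0 0 0 0 0 0" --pt "0 0 0 0 0 0" --pt "0 0 0 0 0 0" --pt "0 0 0 0 0 0" --pt "0 0 0 0 0 0" --pt "0 0 0 0 0 0" --jaw -1

```text
time: 27.45
tool_pos: [513.8, 51.2, 167.4]
tcp_rot: [-90.0, 0.0, -145.6]
ft_force: [0.5, -0.9, -0.1]
finger_gap: 85.3
```

```bash
python3 chk.py w18; python3 - <<'E'
from h import *
save('s18',r.snapshot('side'),8,(220,190,300,260))
E
```

```text
27.45 [513.75026537  51.16262063 167.40175346] [-9.00009566e+01  2.57170336e-04 -1.45633801e+02] [ 0.5179834  -0.89044044 -0.12517461] [ 0.03535737 -0.01250448  0.00707106] 85.28983306128082
long 49.57165464723308 tip at -28.62834535276692 lat -0.170259118279796 f long -0.07746733048039645 f lat -1.0272243133153824
```

View pics/w18.png

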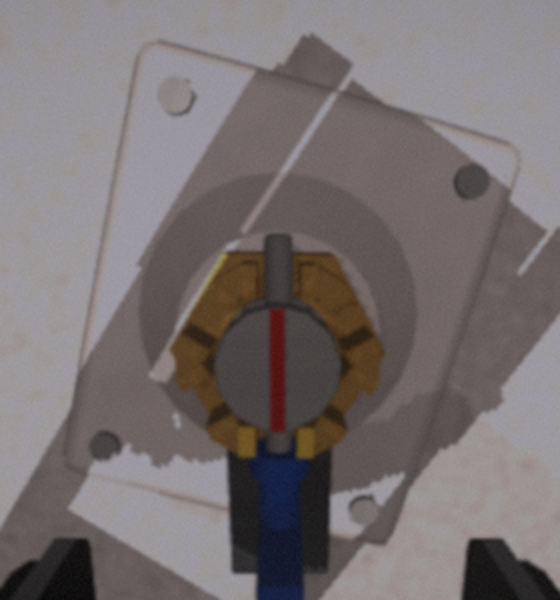

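View pics/s18.png

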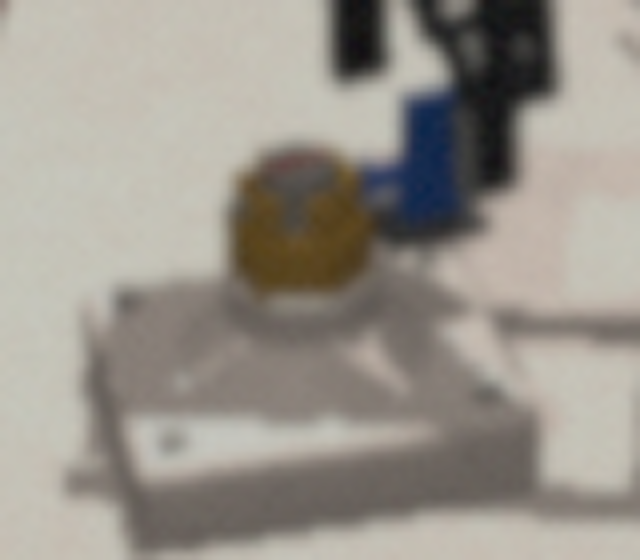

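arm_command --pt "0 -0.006 0 0 0 0" --pt "0 -0.02 0 0 0 0" --pt "0.003 -0.038 0 0 0 0" --pt "0.01 -0.054 0 0 0 0" --pt "0.02 -0.06 0 0 0 0" --pt "0.03 -0.06 0 0 0 0" --pt "0.039 -0.06 0 0 0 0" --pt "0.045 -0.06 0 0 0 0" --pt "0.047 -0.06 0 0 0 0" --pt "0.047 -0.06 0 0 0 0"

```text
time: 28.8
tool_pos: [474.9, 24.6, 227.2]
tcp_rot: [-90.0, -0.0, -145.6]
ft_force: [0.2, -0.5, -0.4]
finger_gap: 85.4
```

```bash
python3 - <<'E'
from fit import *
s=r.sense();print(s['time'],s['tool_pos'],s['tcp_rot'],s['ft_force'])
m=r.camera_model('wrist');im=r.snapshot('wrist')
import pickle
p=proj(m,[554.7-20*.824,79.1-20*.566,98])[0];x,y=p.astype(int);print(p)
b=(max(0,x-60),max(0,y-60),x+60,y+55);save('w19',im,5,b);print(b)
D={'m':m,'im':im}
for t,z in [('pin_tip',98),('pin_shoulder',98),('pin',74)]:
    D[t]=r.spot_point('wrist',t)
    for d in D[t]:
        q=at_z(m,d['position'],z);print(t,round(d['conf'],2),np.round(d['position'],1),np.round(q,1),'along',(q[:2]-[554.9,78.9])@[.824,.566])
pickle.dump(D,open('w19.pkl','wb'))
E
```

```text
28.8 [474.88415873  24.59255055 227.2402752 ] [-9.00083157e+01 -5.92482698e-03 -1.45642026e+02] [ 0.16166419 -0.54338312 -0.44023972]
[277.27708304 113.72336884]
(np.int64(217), np.int64(53), np.int64(337), np.int64(168))
pin_tip 0.58 [279.9  33. ] [575.4  91.4  98. ] along 23.951345852663966
pin_shoulder 0.61 [278.4 117.4] [536.9  66.   98. ] along -22.153829687494888
pin 0.78 [280.2 152.2] [518.3  51.9  74. ] along -45.44270166435264
pin 0.78 [386.4 327.3] [ 450.1 -102.    74. ] along -188.80314498363117
```

View pics/w19.png

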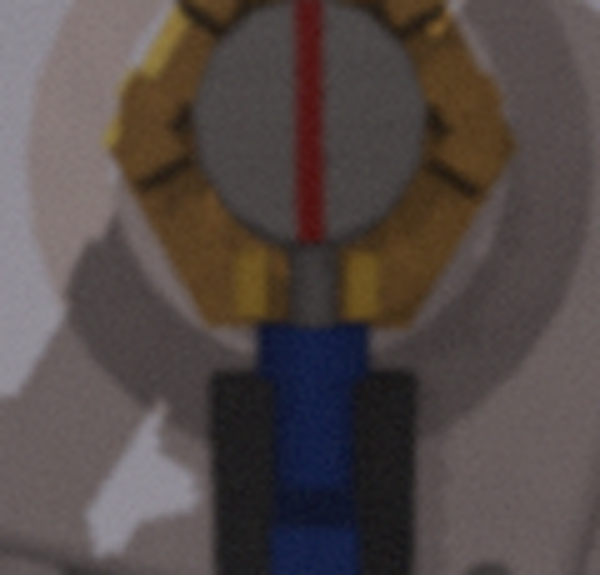

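```bash
python3 - <<'E'
import cv2,numpy as np
a=cv2.imread('pics/w17.png');b=cv2.imread('pics/w18.png')
A=cv2.resize(a[210:500,190:370],None,fx=2,fy=2);B=cv2.resize(b[210:500,190:370],None,fx=2,fy=2)
cv2.imwrite('pics/cmp.png',np.hstack([A,B]))
E
python3 - <<'E'
import sys;sys.path.insert(0,'.')
import os;os.chdir('.')
from h import *
im=r.snapshot('side');save('s19',im,12,(228,195,290,240))
print([(d['conf'],d['position']) for d in r.spot_point('side','pin_tip')])
E
```

```text
[(0.63, [342.9, 176.8]), (0.6, [296.7, 188.5])]
```

View pics/cmp.png

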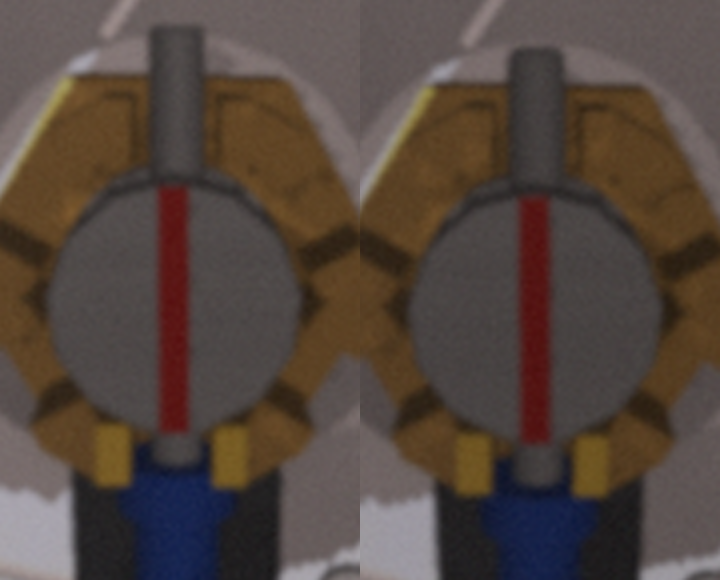

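View pics/s19.png

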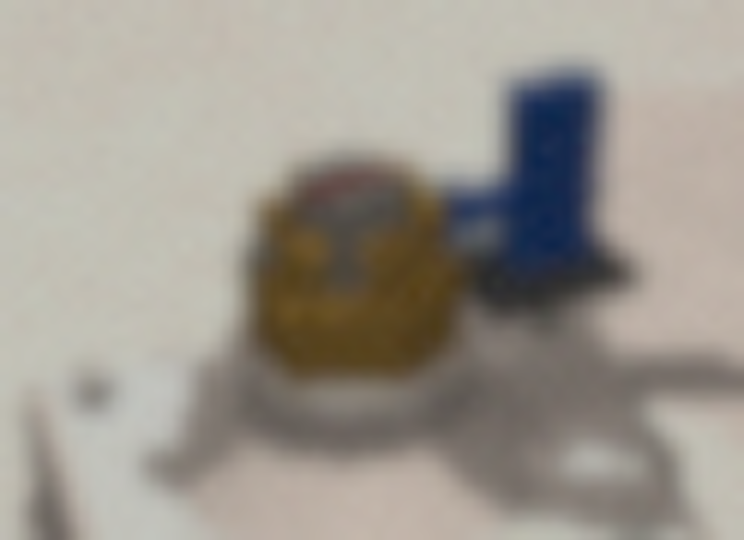

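arm_command --pt "0.004 0 0 0 0 0" --pt "0.006 0 0 0 0 0.04" --pt "0.006 0 0 0 0 0.1" --pt "0.006 0.005 0 0 0 0.14" --pt "0.006 0.018 0 0 0 0.14" --pt "0.006 0.034 0 0 0 0.14" --pt "0.006 0.05 0 0 0 0.14" --pt "0.006 0.06 0 0 0 0.14" --pt "0.006 0.062 0 0 0 0.14" --pt "0.006 0.062 0 0 0 0.14" --jaw 1 --force 20

```text
time: 30.35
tool_pos: [470.2, 21.3, 165.5]
tcp_rot: [-90.0, 8.0, -145.6]
ft_force: [0.5, 0.5, -1.3]
finger_gap: -0.1
```

```bash
python3 chk.py w20; python3 - <<'E'
from h import *
im=r.snapshot('side');save('s20',im,8,(220,170,300,245))
E
```

```text
30.35 [470.17217167  21.28844737 165.47984751] [ -89.99909757    8.02071618 -145.62628074] [ 0.50737161  0.49465221 -1.30546252] [-0.08590119  0.13425925 -0.01369516] -0.08079727423130105
long 102.40642097055203 tip at 24.20642097055203 lat -0.23307463538814932 f long 0.6983123265594948 f lat 0.12027740160443007
```

View pics/w20.png

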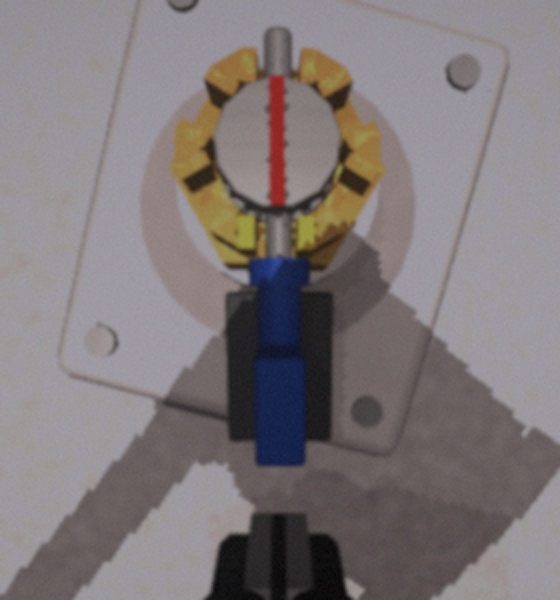

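View pics/s20.png

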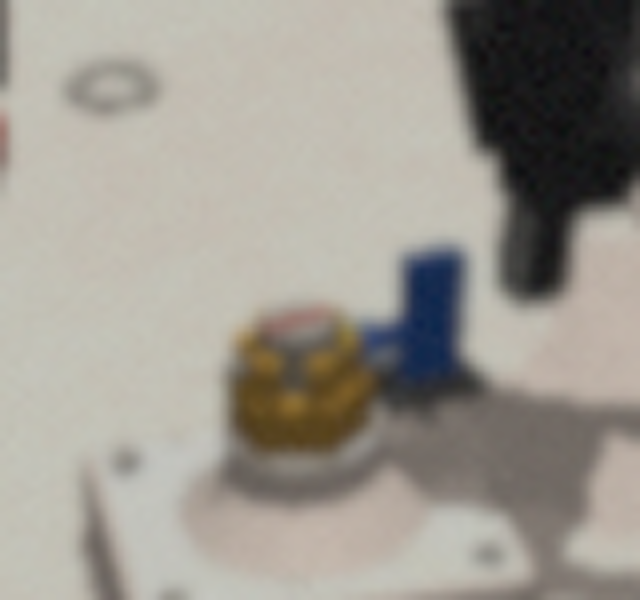

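arm_command --pt "-0.002 0.0003 0 0 0 0" --pt "-0.005 0.0007 0 0 0 0" --pt "-0.008 0.0011 0 0 0 0" --pt "-0.011 0.0015 0 0 0 0" --pt "-0.013 0.0018 0 0 0 0" --pt "-0.0145 0.002 0 0 0 0" --pt "-0.0155 0.0022 0 0 0 0" --pt "-0.016 0.0022 0 0 0 0" --pt "-0.0165 0.0023 0 0 0 0" --pt "-0.0165 0.0023 0 0 0 0"

```text
time: 31.7
tool_pos: [483.8, 30.6, 165.4]
tcp_rot: [-90.0, 8.0, -145.6]
ft_force: [0.6, -0.0, 0.1]
finger_gap: 0.1
```

```bash
python3 chk.py w21
```

```text
31.7 [483.76921228  30.64205421 165.42387312] [ -89.99898599    8.0227439  -145.6354361 ] [ 0.60059432 -0.03024356  0.07249981] [-0.0044843   0.11765771 -0.03916498] 0.09993807966143947
long 85.90280246676097 tip at 7.702802466760971 lat -0.24017838546946912 f long 0.4778353686227516 f lat -0.3651048744531747
```

View pics/w21.png

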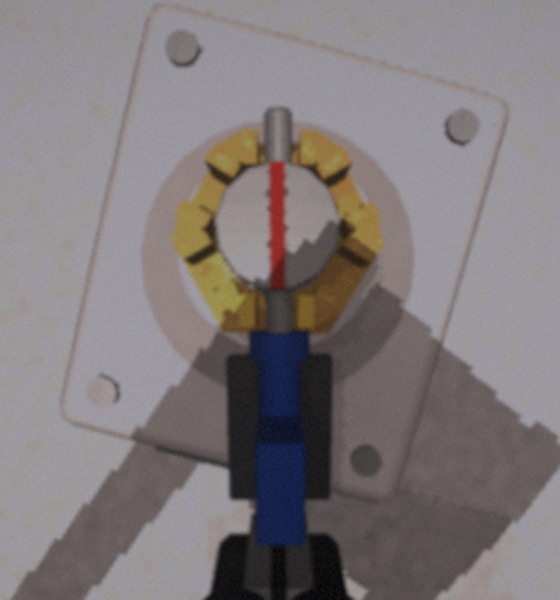

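Closing in on the plate; I'll feel forward slowly.

arm_command --pt "-0.0004 0 0 0 0 0" --pt "-0.0008 0.0001 0 0 0 0" --pt "-0.0012 0.0002 0 0 0 0" --pt "-0.0016 0.0002 0 0 0 0" --pt "-0.002 0.0003 0 0 0 0" --pt "-0.0024 0.0003 0 0 0 0" --pt "-0.0027 0.0004 0 0 0 0" --pt "-0.003 0.0004 0 0 0 0" --pt "-0.003 0.0004 0 0 0 0" --pt "-0.003 0.0004 0 0 0 0"

```text
time: 33.0
tool_pos: [485.8, 32.2, 165.1]
tcp_rot: [-90.0, 7.9, -145.6]
ft_force: [-4.9, -3.0, 1.7]
finger_gap: -0.3
```

```bash
python3 chk.py w22
```

```text
33.0 [485.75417719  32.17748341 165.11481955] [ -90.02947948    7.94672973 -145.6396915 ] [-4.88015753 -3.00583878  1.66902193] [-0.47442037  0.77270775 -0.03173642] -0.28633640082210476
long 83.39726422031839 tip at 5.197264220318388 lat -0.3812692950144394 f long -5.724391458966081 f lat 0.286961204168482
```

View pics/w22.png

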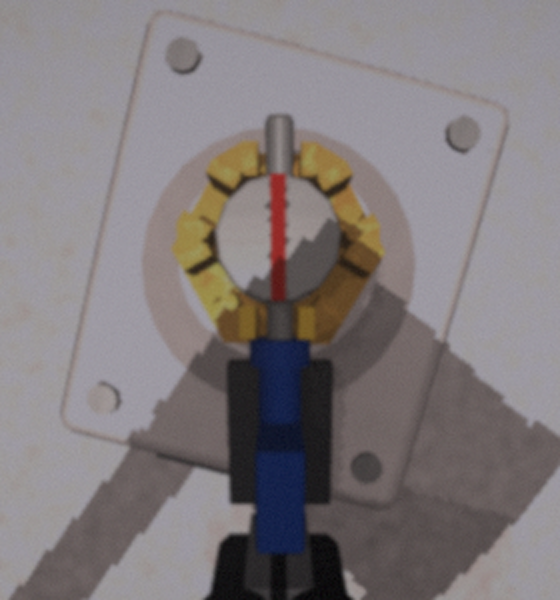

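arm_command --pt "0.0005 0 0 0 0 0" --pt "0.001 0 0 0 0 0" --pt "0.0015 0 0 0 0 0" --pt "0.002 0 0 0 0 0" --pt "0.003 0 0 0 0 0" --pt "0.005 0 0 0 0 0" --pt "0.008 -0.001 0 0 0 0" --pt "0.012 -0.001 0 0 0 0" --pt "0.016 -0.002 0 0 0 0" --pt "0.019 -0.002 0 0 0 0"

```text
time: 34.3
tool_pos: [470.3, 21.4, 164.8]
tcp_rot: [-90.0, 8.0, -145.6]
ft_force: [-0.1, -0.7, 0.8]
finger_gap: 0.3
```

```bash
python3 chk.py w23
```

```text
34.3 [470.29001484  21.37784428 164.83859443] [ -89.99517239    8.02958866 -145.6416785 ] [-0.08191673 -0.68978938  0.76979406] [-0.01659374  0.08045531 -0.02675648] 0.25830890768311393
long 102.25866835453725 tip at 24.058668354537247 lat -0.24000186195495185 f long -0.4582107261697442 f lat -0.5220753467679355
```

View pics/w23.png

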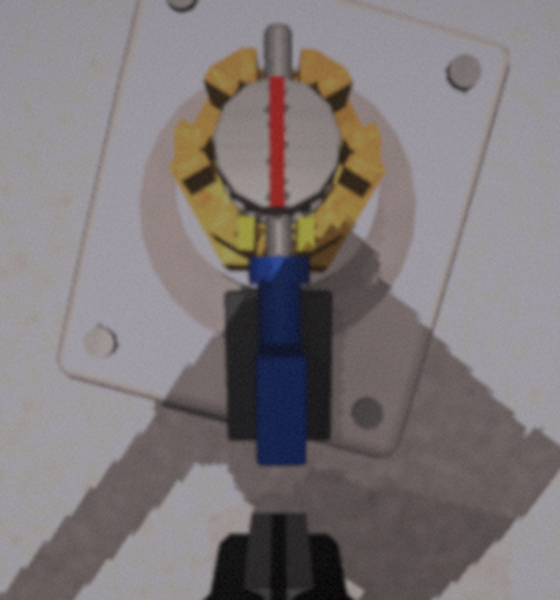

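arm_command --pt "0.003 0 0 0 0 0" --pt "0.01 -0.002 0 0 0 0" --pt "0.02 -0.01 0 0 0 0" --pt "0.03 -0.025 0 0 0 0" --pt "0.035 -0.045 0 0 0 0" --pt "0.035 -0.065 0 0 0 0" --pt "0.035 -0.08 0 0 0 0" --pt "0.035 -0.09 0 0 0 0" --pt "0.035 -0.095 0 0 0 0" --pt "0.035 -0.095 0 0 0 0"

```text
time: 35.6
tool_pos: [430.9, -5.5, 253.9]
tcp_rot: [-90.0, 8.0, -145.6]
ft_force: [0.3, -0.6, -0.3]
finger_gap: 0.3
```

```bash
python3 - <<'E'
from h import *
save('top_f',r.snapshot('top'),1.4);save('topc',r.snapshot('top'),8,(225,145,305,220))
s=r.sense();print(s['time'],s['tool_pos'],s['ft_force'])
E
```

```text
35.7 [430.6915559   -5.36847278 253.27374316] [-0.72439989  0.13442493 -0.38993685]
```

View pics/top_f.png

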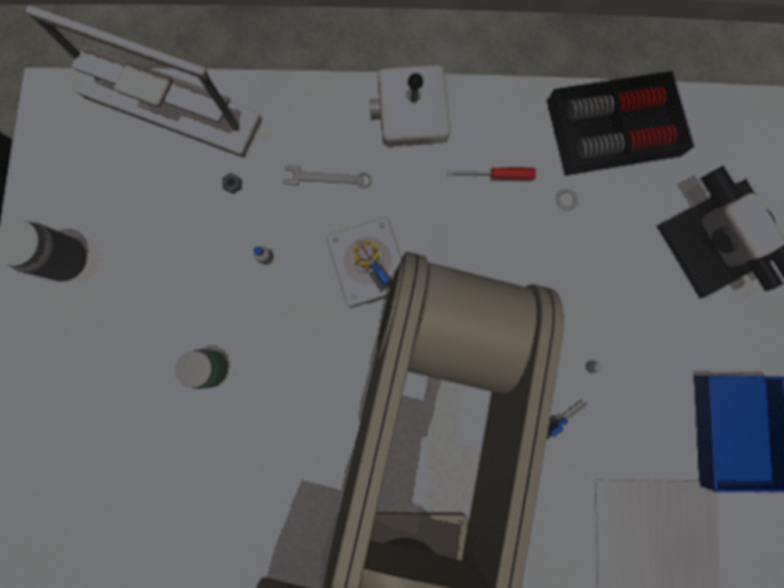

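View pics/topc.png

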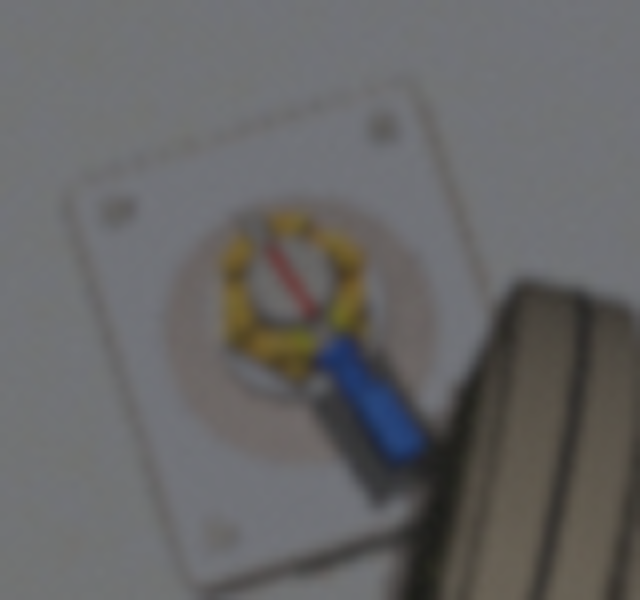

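The final top view shows the pin in line with the red hole mark, entering between the yellow teeth. Its collar is against the crown, and the bystanders in view haven't moved.

```bash
python3 -c "
from bench import r
print(r.hand_in())"
```

```text
the job is handed in; nothing more can be done
None
```

The nut is tightened, the pin is in with its shoulder against the nut, and I let go and handed the job in at about 36 s of the 72 s allowed.

- **Nut:** I gripped it by its flats and turned it clockwise about 37.5°. The slot between the yellow teeth then lined up with the red hole mark, which points at about 34.5° in the base frame.
- **Pin:** I took the farthest of the three look-alikes, about 598 mm from the base. It slid into the hole with forces under about 2 N and met the nut at about 7 N, 0.2 mm from the distance I had worked out. I then lowered it onto the bottom of the hole, where the push rose to about 10 N, and released it.
- **Sag after release:** the first look showed the pin had sagged and backed out by roughly 1 mm. I pressed its back gently with closed fingers, to about 6 N, and backed away slowly.
- **Last checks:** about 0.6 mm of the sag was recovered and stayed so. The collar meets the crown with no visible gap from above, and the tip shows beyond the far side. The pin still tilts slightly within the hole's clearance, so I can't rule out a few tenths of a millimetre of gap.
- **Other things:** the bystanders I could make out in the final top view had not moved, and nothing was touching the robot. The arm hid the nearer look-alike pin in that view, and I never picked out the small prism by name.
- **Disagreement:** the wrist camera's sideways calibration was about 1 mm off what the grips showed. I corrected this by comparing the pin with the hole mark in the same picture.

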